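# Wedge the sign rail level and slide the price signs in

## Task

The price-sign rail on the counter sags at its open end. First, with the rail still empty, push the wooden wedge nose first under the sagging end until the rail is up level against its stop and the wedge is jammed tight, and leave it there. Then slide every price sign on the counter into the rail through its open end, feet under the lips, until all of them stand fully inside, without disturbing the bell and the small jar; the wedge must still be tight at the end.

Things in the scene. Friction and masses are not known exactly. Their poses are not given: they have to be found in the camera images.
- rail_frame: dark steel frame fixed to the counter that carries the tilting sign rail: two runners 6 mm high, 54 mm apart inside, hinge cheeks at the far end, two slotted guide posts 46 mm high beside the open end, 55 mm apart inside, 67 mm outside. Origin on the counter under the middle of the rail; x from the open end towards the hinged far end, z up
- rail_mouth (a point): open end of the aluminium sign rail: middle of the channel floor at its front edge. x into the channel, y left, z up; tilts with the rail. Channel 31 mm wide, side walls flared over the first 14 mm. The floor is 11 mm thick, 39 mm wide: level, its top is 30 mm and its underside 19 mm above the counter; sagging, the underside of the front edge is about 8 mm above the counter
- rail_end (a point): middle of the channel floor at the end stop, 199 mm from the mouth; axes as at the mouth. Between 17 mm behind the mouth and here, lips on both sides cover the channel and leave a slot 17 mm wide; their undersides are 15 mm, their tops 18 mm above the channel floor
- sign_rail (a joint): angle of the rail about its hinge at the far end (205 mm from the mouth), rad: -0.055 sagging on its lower stop, 0 level against its upper stop, where it can rise no further; it sinks back under its own weight (300 g) unless held up
- wedge_grip (a point): wooden wedge, 115 x 34 mm, about 100 g, lying flat: this point is in the middle of its flat heel block (45 mm long, 21 mm thick, grooved sides, red stripe), half-way up (10.5 mm above the underside), 22 mm from the heel end, 93 mm from the nose tip; x towards the nose, y across the 34 mm width
- wedge_nose (a point): nose tip of the wedge at its underside, 4 mm thick; from here the top rises over 70 mm to the heel block. Friction (about 0.6) keeps the wedge where it is pushed. The rail comes level when the nose is about 62 mm in under its front edge; pushing on with some 15 to 25 N drives it a few mm more and jams it
- sign_1_mid (a point): upright slate price sign painted with one violet spot: wooden plate 10 mm thick, 44 mm wide, sign 86 mm tall in all, on a weighted wooden foot 28 x 47 mm, 12 mm high; about 120 g. Point on its middle plane, 43 mm above its underside; x across the 10 mm plate, y along the 47 mm foot, z up. The same turned half round. None when absent
- sign_2_mid (a point): upright slate price sign painted with two pink spots: wooden plate 10 mm thick, 44 mm wide, sign 86 mm tall in all, on a weighted wooden foot 28 x 47 mm, 12 mm high; about 120 g. Point on its middle plane, 43 mm above its underside; x across the 10 mm plate, y along the 47 mm foot, z up. The same turned half round. None when absent
- sign_3_mid (a point): upright slate price sign painted with three yellow spots: wooden plate 10 mm thick, 44 mm wide, sign 86 mm tall in all, on a weighted wooden foot 28 x 47 mm, 12 mm high; about 120 g. Point on its middle plane, 43 mm above its underside; x across the 10 mm plate, y along the 47 mm foot, z up. The same turned half round. None when absent
- sign_4_mid (a point): upright slate price sign painted with four green spots: wooden plate 10 mm thick, 44 mm wide, sign 86 mm tall in all, on a weighted wooden foot 28 x 47 mm, 12 mm high; about 120 g. Point on its middle plane, 43 mm above its underside; x across the 10 mm plate, y along the 47 mm foot, z up. The same turned half round. None when absent
- cake_stand_1: fixed cake stand with a glass dome, 242 mm across, about 214 mm high, standing just right of the rail; keep clear of it. Origin on the counter under its centre
- cake_stand_2: second fixed cake stand with a glass dome, 254 mm across, about 214 mm high, further right; keep clear of it. Origin on the counter under its centre
- service_bell: bystander: service bell, 80 mm across, 58 mm high; origin under its centre
- cream_jar: bystander: small jar with white cap, 50 mm across, 60 mm high; origin under its centre
There are look-alikes about, which are no part of the job. What is shaped like the part that bears sign_4_mid but blue is not meant. Leave any blue look-alike of the part that bears sign_1_mid alone.

How it is judged:
By the outcome, as a careful person would: the job done as asked, in the order asked, and still so for the second after the job is handed in, with the robot touching nothing.
Of sign_1, sign_2, sign_3, sign_4 only 3 to 4 are there at a start; the rules pass over those that are not, and their reading is None.
At some moment in a run one of sign_1, sign_2, sign_3, sign_4 may be knocked a few centimetres aside while the robot is not near it.
It also fails if it takes over 210 s, if anything falls off the work surface, if the arm or the gripper's body presses on something with over 40 N, if the wrist force passes 120 N, or if a joint passes its speed limit or range.

## Robot

A 7-joint arm with a two-finger parallel gripper is mounted at the origin on a cart in front of the work surface, level with it; the furniture and walls round the work are solid. World frame = base frame: x ahead of the robot, y to its left, z up, the work surface at z = 0. Lengths are in m, angles in rad, forces in N, time in s.
With the tool pointing down it reaches from about 0.4 to 0.85 m from the base axis. Payload 10.4 kg.
Tool frame: the origin (TCP) lies between the finger pads; the fingertips stand 17 mm ahead of it and the grasp point (between the pads) lies 2 mm behind it; z points along the fingers, y is the direction in which the jaws open and shut (so a half turn about z gives the same grasp; the last joint's range is limited). The gripper opens to 85 mm and grips with 20 to 120 N. Pads are 22 mm wide; open, the fingers measure 114 mm over their backs; the gripper's body (76 mm by 85 mm) begins 54 mm behind the grasp point. The pads swing forward as they close: fully open they stand 13 mm farther back than shut.
Start: joints at [1.148, 0.332, -0.065, 1.46, 0.022, 1.35, -0.088], TCP at [0.243, -0.576, 0.248] pointing down, gripper open.
Joint ranges: [-2.6, 2.6], [-0.5, 2.12], [-1.47, 1.34], [0.16, 2.42], [-1.27, 4.41], [0.06, 2.06], [-2.6, 2.6]. Speed limits (rad/s): [2.22, 2.22, 2.79, 2.79, 3.14, 3.14, 3.14].

## Interface

Orientations are given as a unit quaternion [x, y, z, w].
In Python, from workcell import manip gives the robot as it stands.
- The arm moves only by the tool jog_arm, never from a script. Its argument "steps" is one flat list of numbers, 5 for each row, row after row: the finger opening in m, from 0 to 0.0854, then the shift along the tool's x, y, z in m, then the turn about the tool's z in rad. In form: [gripper, x, y, z, twist, gripper, x, y, z, twist, ...]. A call has exactly 10 rows; each row is the pose to reach, as a shift and turn from the pose commanded when the call began, along the tool's axes at that moment; what a row does not reach only later rows make up. A row lasts 1/10 s, in which the tool goes at most 50 mm and 8.59 degrees, less where a joint would pass 70% of its speed; a pose out of reach is approached as far as the arm can. A call with a gripper value outside its range is refused whole. The fingers move at their own pace and stop on an object; "grip_force" is the grip in N (left out, the last holds). Time passes only in rows, so rows that repeat a pose let the fingers close, or fill a call up. It gives the time, the measured TCP pose, the force and the opening at its end, in the units of the state.
- manip.get_obs(): the state, without advancing time (a new reading comes with each control period).
- manip.camera(name): name is "side" or "top" or "wrist"; returns (picture, depth): 480x640x3 uint8, red, green, blue; 480x640 float32, m along the optical axis (not along the pixel's ray), 0 where there is no reading.
- manip.calibration(name): a dict with "mtx" (3x3 intrinsics, pixels), "k1" (the pictures are not rectified: a ray, as slopes to the right and down, at radius r is drawn at 1 + k1 r^2 times it, then the intrinsics apply), "world_to_cam" (4x4, takes a point from world to camera coordinates). Camera axes: x right, y down, z forward; pixel columns grow to the right and rows downward; lengths in m; the calibration is good to about 2 mm. A picture is of the moment at which its call begins: read the wrist's pose just before it. calibration takes no time and is no camera call; for the wrist camera it gives the pose at the moment of the call.
- manip.hand_in(): hands the job in, once; it reports no verdict.
The state is a dict: "clock": time; "joint_pos": joint angles; "joint_velocities": joint speeds; "tau": joint torques, N m; "position": TCP position; "ee_rot": TCP orientation; "ft_force": force on the tool from outside, world axes, zero at the start; "torque": the same for the moment, N m; "grip_width": opening from 0.0 (shut) to 1.0 (fully open).
Only numpy, scipy, OpenCV 4.12 (cv2) and the standard library are available. Lean on these libraries where they do the work, as an engineer would, in place of code of your own. Each camera call takes 0.05 s, during which the arm holds its last target.

## Working session

There is one attempt and no reset: what is moved stays moved. The work goes in short steps, Python scripts to look and compute and a tool call to move; the robot and the scene stay as the last step left them, time stands still between calls to the robot, and variables do not carry over. Pictures are saved under pics/ and viewed, and the job is handed in when it is done.

Besides the shell and the picture viewer there is one more tool, called after "Call:" as name(argument=value, ...) on one line, values as JSON. jog_arm: Moves the arm, as the interface text tells. Its arguments: {"type":"object","properties":{"steps":{"type":"array"},"grip_force":{"type":"number"}},"required":["steps"]}

```bash
mkdir -p pics; ls; cat > h.py <<'E'
import numpy as np, cv2
from workcell import manip
def snap(name,fn):
    cal=manip.calibration(name); im,d=manip.camera(name)
    cv2.imwrite(f'pics/{fn}.png',im[:,:,::-1]); np.savez(f'pics/{fn}.npz',im=im,d=d,mtx=cal['mtx'],k1=cal['k1'],w2c=cal['world_to_cam'])
    return im,d,cal
def load(fn):
    z=np.load(f'pics/{fn}.npz'); return z['im'],z['d'],dict(mtx=z['mtx'],k1=float(z['k1']),world_to_cam=z['w2c'])
def rays(cal,uv):
    uv=np.asarray(uv,float).reshape(-1,1,2)
    return cv2.undistortPoints(uv,np.array(cal['mtx']),np.array([cal['k1'],0,0,0,0.])).reshape(-1,2)
def cloud(d,cal):
    H,W=d.shape; u,v=np.meshgrid(np.arange(W),np.arange(H))
    r=rays(cal,np.stack([u,v],-1).reshape(-1,2)).reshape(H,W,2)
    pc=np.concatenate([r*d[...,None],d[...,None]],-1)
    T=np.linalg.inv(cal['world_to_cam']); return pc@T[:3,:3].T+T[:3,3]
def onplane(cal,uv,z):
    r=rays(cal,uv); T=np.linalg.inv(cal['world_to_cam']); dr=np.c_[r,np.ones(len(r))]@T[:3,:3].T; o=T[:3,3]
    return o+dr*((z-o[2])/dr[:,2])[:,None]
def proj(cal,P):
    P=np.asarray(P,float).reshape(-1,3);w=np.array(cal['world_to_cam']);R,_=cv2.Rodrigues(w[:3,:3])
    return cv2.projectPoints(P,R,w[:3,3],np.array(cal['mtx']),np.array([cal['k1'],0,0,0,0.]))[0].reshape(-1,2)
E
python3 - <<'E'
from h import *
print(manip.get_obs())
for n in ['side','top','wrist']:
    im,d,c=snap(n,n+'0'); T=np.linalg.inv(c['world_to_cam']);print(n,T[:3,3].round(3),T[:3,2].round(2),c['mtx'][0][0],c['k1'],(d==0).mean())
E
```

```text
pics
{'clock': 0.0, 'joint_pos': array([ 1.14839928,  0.33288642, -0.06469507,  1.46097427,  0.02156849,
        1.3498861 , -0.08846048]), 'joint_velocities': array([ 0.0007524 ,  0.000817  , -0.00074378,  0.00035544,  0.00106742,
        0.00046999,  0.00045121]), 'tau': array([-7.04666054e-04, -6.25446868e+01,  4.90419287e-02, -3.91592360e+01,
        1.64041336e-02,  1.01181498e-02, -6.73814566e-05]), 'position': array([ 0.24313058, -0.57537773,  0.24749107]), 'ee_rot': array([ 9.80081546e-01,  1.98594136e-01, -1.64090661e-04, -7.11432797e-04]), 'ft_force': array([-0.11393905,  0.10101172,  0.14021846]), 'torque': array([-0.03245947, -0.05166116, -0.04076768]), 'grip_width': 0.9952702342579308}
side [1.645 0.227 1.108] [-0.71 -0.15 -0.69] 606.8947375413098 -0.03167898658324605 0.01318359375
top [ 0.418 -0.002  1.471] [ 0.12  0.02 -0.99] 491.97235214535885 -0.10717218690979718 0.0038216145833333335
wrist [ 0.318 -0.544  0.372] [-0.29 -0.12 -0.95] 345.70961730505246 -0.02796754659240665 0.004078776041666667
```

View pics/top0.png

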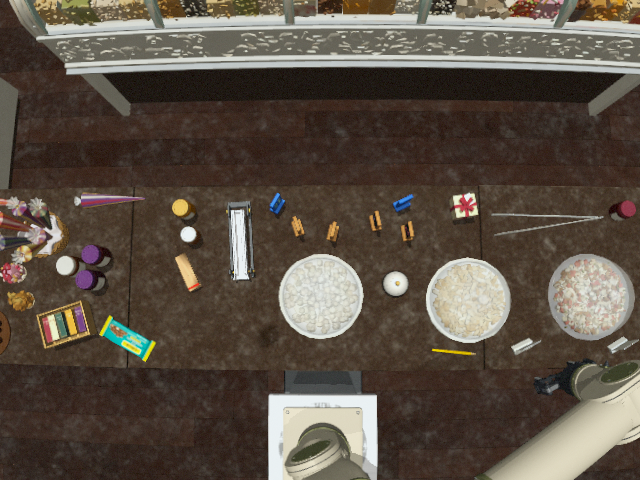

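View pics/side0.png

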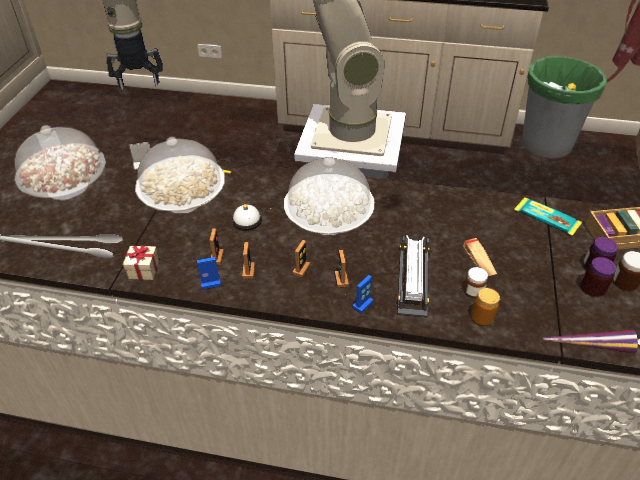

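View pics/wrist0.png

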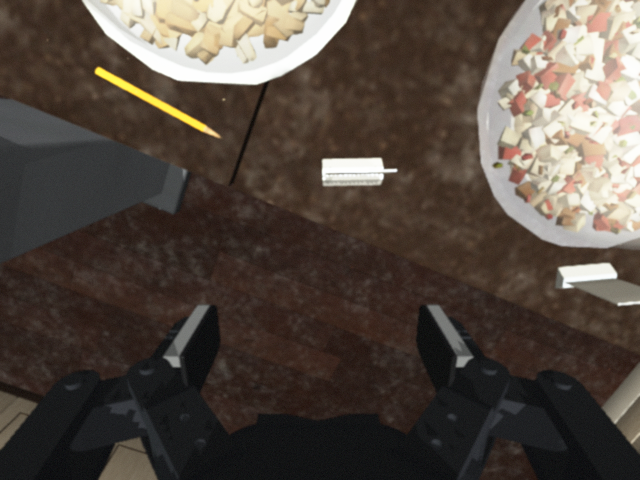

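```bash
python3 - <<'E'
from h import *
im,d,c=load('top0'); a=cv2.resize(im[185:305,160:290],None,fx=4.6,fy=4.6,interpolation=cv2.INTER_CUBIC)
cv2.imwrite('pics/t1.png',a[:,:,::-1])
im,d,c=load('side0'); a=cv2.resize(im[200:330,180:500],None,fx=2.5,fy=2.5,interpolation=cv2.INTER_CUBIC)
cv2.imwrite('pics/s1.png',a[:,:,::-1])
E
```

```text
(no output)
```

View pics/t1.png

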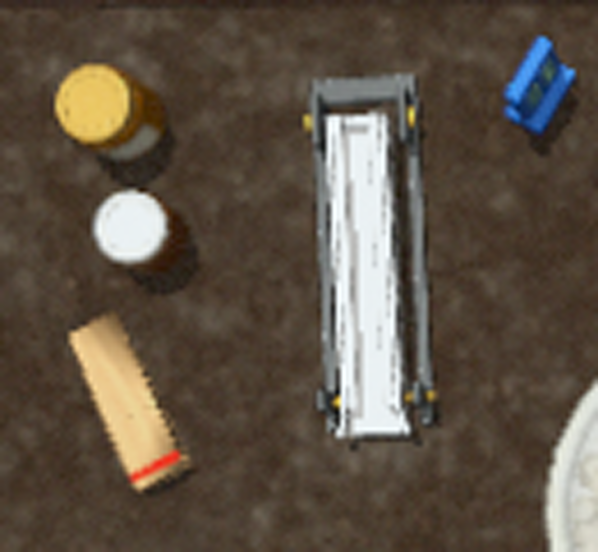

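View pics/s1.png

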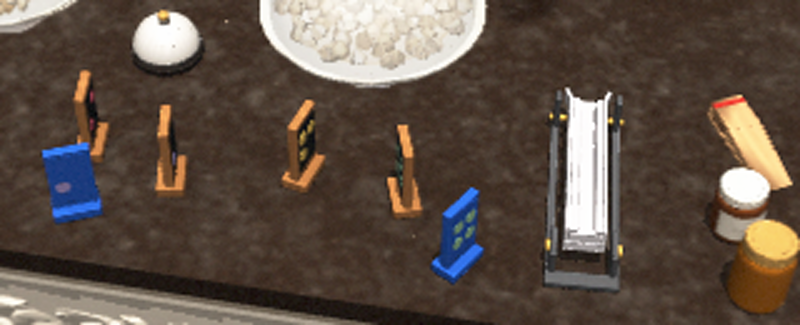

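```bash
python3 - <<'E'
from h import *
im,d,c=load('top0'); P=cloud(d,c)
hsv=cv2.cvtColor(im,cv2.COLOR_RGB2HSV)
def rep(n,uvs):
    for u,v in uvs: print(n,(u,v),P[v,u].round(3))
rep('wedge',[(182,262),(195,285),(188,272),(190,283)])
rep('rail',[(240,278),(239,215),(235,278)])
rep('signs',[(297,226),(333,231),(376,219),(407,230)]); rep('jar',[(189,234)]); rep('bell',[(396,283)])
rep('dome',[(321,295),(280,295)])
# objects over counter: region, height map
m=(P[...,2]>0.03)&(P[...,0]>0.3)&(P[...,0]<0.8)&(d>0)
n,l,s,ce=cv2.connectedComponentsWithStats(m.astype(np.uint8))
for i in range(1,n):
    if s[i,4]>25:
        q=P[l==i]; print(ce[i].round(),s[i,4],q.min(0).round(3),q.max(0).round(3))
E
```

```text
wedge (182, 262) [0.541 0.426 0.011]
wedge (195, 285) [0.472 0.382 0.019]
wedge (188, 272) [0.51  0.404 0.022]
wedge (190, 283) [0.478 0.397 0.021]
rail (240, 278) [0.493 0.247 0.021]
rail (239, 215) [0.681 0.252 0.028]
rail (235, 278) [0.493 0.262 0.02 ]
signs (297, 226) [0.638 0.074 0.088]
signs (333, 231) [ 0.623 -0.028  0.088]
signs (376, 219) [ 0.659 -0.151  0.08 ]
signs (407, 230) [ 0.63  -0.243  0.063]
jar (189, 234) [0.619 0.393 0.062]
bell (396, 283) [ 0.477 -0.209  0.056]
dome (321, 295) [0.44  0.005 0.21 ]
dome (280, 295) [0.442 0.123 0.071]
[ 93. 199.] 399 [0.708 0.635 0.03 ] [0.753 0.768 0.057]
[276. 201.] 110 [0.696 0.125 0.03 ] [0.734 0.153 0.093]
[464. 206.] 553 [ 0.67  -0.453  0.031] [ 0.743 -0.38   0.076]
[404. 200.] 100 [ 0.705 -0.256  0.031] [ 0.731 -0.213  0.091]
[ 30. 235.] 3432 [0.475 0.757 0.03 ] [0.706 0.995 0.239]
[183. 208.] 309 [0.672 0.389 0.03 ] [0.722 0.445 0.084]
[624. 210.] 341 [ 0.667 -0.943  0.031] [ 0.72  -0.882  0.078]
[247. 208.] 28 [0.682 0.222 0.03 ] [0.716 0.231 0.04 ]
[228. 210.] 26 [0.68 0.28 0.03] [0.712 0.291 0.043]
[239. 240.] 608 [0.489 
[... 162 characters left out ...]
73 [ 0.608 -0.037  0.031] [ 0.653 -0.02   0.092]
[408. 230.] 114 [ 0.609 -0.256  0.031] [ 0.652 -0.239  0.092]
[189. 234.] 245 [0.596 0.372 0.031] [0.646 0.419 0.069]
[ 95. 255.] 471 [0.527 0.65  0.03 ] [0.591 0.711 0.091]
[321. 296.] 5610 [ 0.322 -0.113  0.057] [0.56  0.126 0.218]
[590. 296.] 5828 [ 0.308 -0.872  0.058] [ 0.559 -0.647  0.216]
[ 79. 273.] 908 [0.456 0.665 0.03 ] [0.556 0.79  0.094]
[468. 300.] 5655 [ 0.309 -0.518  0.057] [ 0.55  -0.291  0.218]
[396. 283.] 343 [ 0.446 -0.242  0.03 ] [ 0.51  -0.183  0.06 ]
[ 19. 300.] 325 [0.393 0.894 0.03 ] [0.451 0.959 0.089]
[ 65. 323.] 1449 [0.3   0.689 0.03 ] [0.421 0.863 0.066]
[633. 363.] 83 [ 0.3   -0.595  0.545] [ 0.308 -0.572  0.599]
```

```bash
cat >> h.py <<'E'
from scipy.spatial.transform import Rotation as Ro
def st():
    o=manip.get_obs(); R=Ro.from_quat(o['ee_rot']).as_matrix()
    print('t',round(float(o['clock']),2),'p',o['position'].round(4),'yaw',np.degrees(np.arctan2(R[1,0],R[0,0])).round(2),'tilt',np.degrees(R[:2,2]).round(2),'F',o['ft_force'].round(1),'g',round(float(o['grip_width']*.0854),4),'j',o['joint_pos'].round(2))
    return o,R
def go(*wps):
    """wps: (x,y,z,yawdeg) world -> tool shift/twist"""
    o,R=st()
    y0=np.arctan2(R[1,0],R[0,0])
    for w in wps:
        s=R.T@(np.array(w[:3])-o['position']); tw=-(np.radians(w[3])-y0); tw=(tw+np.pi)%(2*np.pi)-np.pi
        print(w,'->',s.round(4),'tw',tw.round(4))
E
python3 -c "
from h import *
go((.243,-.576,.42,23),(.42,-.47,.42,23),(.6,-.2,.42,22),(.6,0.05,.42,20),(.47,.28,.42,12),(.47,.28,.30,12))"
```

```text
t 0.15 p [ 0.2432 -0.5755  0.2477] yaw 22.91 tilt [-0.03  0.05] F [-0.1 -0.4  0. ] g 0.0855 j [ 1.15  0.33 -0.06  1.46  0.02  1.35 -0.09]
(0.243, -0.576, 0.42, 23) -> [-0.0004  0.0002 -0.1723] tw -0.0016
(0.42, -0.47, 0.42, 23) -> [ 0.2039 -0.0285 -0.1722] tw -0.0016
(0.6, -0.2, 0.42, 22) -> [ 0.4748 -0.2071 -0.1721] tw 0.0159
(0.6, 0.05, 0.42, 20) -> [ 0.5721 -0.4374 -0.1719] tw 0.0508
(0.47, 0.28, 0.42, 12) -> [ 0.5419 -0.6999 -0.1716] tw 0.1904
(0.47, 0.28, 0.3, 12) -> [ 0.5419 -0.6998 -0.0516] tw 0.1904
```

Call:
jog_arm(steps=[0.085, 0, 0, -0.05, 0, 0.085, 0, 0, -0.1, 0, 0.085, 0, 0, -0.14, 0, 0.085, 0, 0, -0.17, 0, 0.085, 0.05, -0.01, -0.17, 0, 0.085, 0.09, -0.015, -0.17, 0, 0.085, 0.13, -0.02, -0.17, 0, 0.085, 0.17, -0.025, -0.17, 0, 0.085, 0.2, -0.03, -0.17, 0, 0.085, 0.2, -0.03, -0.17, 0])

```text
clock: 1.15
position: [0.4203, -0.4664, 0.4175]
ee_rot: [0.979, 0.202, 0.001, -0.001]
ft_force: [-0.5, -0.2, -0.7]
grip_width: 0.998
```

```bash
python3 -c "
from h import *
go((.6,-.2,.42,22),(.6,0.05,.42,20),(.47,.28,.42,12),(.47,.28,.30,12))"
```

```text
t 1.15 p [ 0.4203 -0.4664  0.4175] yaw 23.34 tilt [0.06 0.15] F [-0.5 -0.2 -0.7] g 0.0852 j [ 0.88  0.32 -0.16  1.12  0.05  1.7  -0.43]
(0.6, -0.2, 0.42, 22) -> [ 0.2706 -0.1734 -0.0016] tw 0.0234
(0.6, 0.05, 0.42, 20) -> [ 0.3697 -0.4029 -0.0009] tw 0.0583
(0.47, 0.28, 0.42, 12) -> [ 3.414e-01 -6.656e-01 -5.000e-04] tw 0.198
(0.47, 0.28, 0.3, 12) -> [ 0.3412 -0.6654  0.1195] tw 0.198
```

Call:
jog_arm(steps=[0.085, 0.04, -0.025, 0, 0, 0.085, 0.08, -0.05, 0, 0, 0.085, 0.12, -0.075, 0, 0, 0.085, 0.16, -0.1, 0, 0.01, 0.085, 0.2, -0.125, 0, 0.015, 0.085, 0.235, -0.15, 0, 0.02, 0.085, 0.27, -0.175, 0, 0.02, 0.085, 0.29, -0.22, 0, 0.03, 0.085, 0.31, -0.265, 0, 0.03, 0.085, 0.33, -0.31, 0, 0.04])

```text
clock: 2.15
position: [0.5988, -0.055, 0.418]
ee_rot: [0.984, 0.179, -0.0, 0.0]
ft_force: [0.3, -0.7, 1.0]
grip_width: 0.995
```

```bash
python3 -c "
from h import *
go((.6,0.05,.42,20),(.47,.28,.42,12),(.47,.28,.30,12))"
```

```text
t 2.15 p [ 0.5988 -0.055   0.418 ] yaw 20.57 tilt [-0.02 -0.02] F [ 0.3 -0.7  1. ] g 0.085 j [ 0.31  0.28 -0.39  1.19  0.11  1.69 -1.27]
(0.6, 0.05, 0.42, 20) -> [ 0.038  -0.0979 -0.002 ] tw 0.0099
(0.47, 0.28, 0.42, 12) -> [-0.003  -0.3589 -0.002 ] tw 0.1495
(0.47, 0.28, 0.3, 12) -> [-0.0029 -0.3589  0.118 ] tw 0.1495
```

Call:
jog_arm(steps=[0.085, 0.02, -0.045, 0, 0, 0.085, 0.03, -0.09, 0, 0.01, 0.085, 0.025, -0.135, 0, 0.03, 0.085, 0.02, -0.18, 0, 0.05, 0.085, 0.015, -0.225, 0, 0.08, 0.085, 0.01, -0.27, 0, 0.1, 0.085, 0, -0.315, 0, 0.13, 0.085, 0, -0.36, 0.02, 0.15, 0.085, 0, -0.36, 0.07, 0.15, 0.085, 0, -0.36, 0.11, 0.15])

```text
clock: 3.15
position: [0.4715, 0.2815, 0.3064]
ee_rot: [0.994, 0.106, 0.0, 0.0]
ft_force: [0.6, -0.4, -1.3]
grip_width: 0.99
```

```bash
python3 -c "
from h import *
st(); snap('wrist','w1'); snap('top','top1')"
```

```text
t 3.15 p [0.4715 0.2815 0.3064] yaw 12.16 tilt [ 0.01 -0.01] F [ 0.6 -0.4 -1.3] g 0.0845 j [-0.1   0.19 -0.6   1.55  0.11  1.44 -2.06]
```

View pics/w1.png

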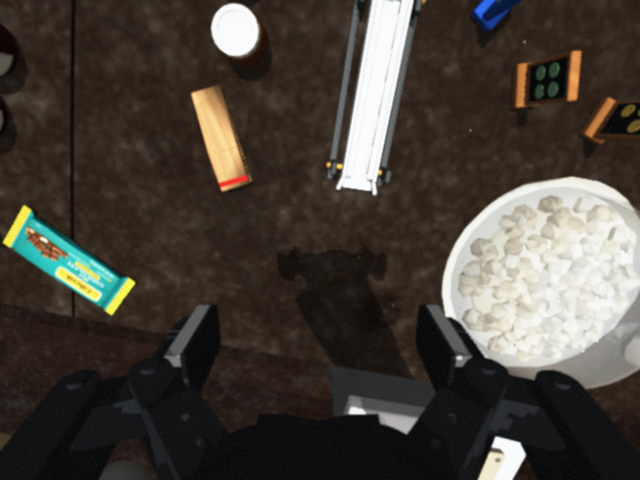

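```bash
cat > m.py <<'E'
from h import *
def wedge(fn,roi):
    im,d,c=load(fn); P=cloud(d,c); h=cv2.cvtColor(im,cv2.COLOR_RGB2HSV)
    m=np.zeros(d.shape,bool); u0,v0,u1,v1=roi; m[v0:v1,u0:u1]=True
    m&=(h[...,1]>70)&(h[...,2]>130)
    m=cv2.morphologyEx(m.astype(np.uint8),cv2.MORPH_OPEN,np.ones((3,3)))
    n,l,s,ce=cv2.connectedComponentsWithStats(m); i=1+np.argmax(s[1:,4]); q=P[l==i]; q=q[q[:,2]>0.002]
    (cx,cy),(a,b),th=cv2.minAreaRect((q[:,:2]*1000).astype(np.float32))
    print('n',s[i,4],'ctr',cx,cy,'size',a,b,'ang',th,'z',np.percentile(q[:,2],[2,50,98]))
    return q
if __name__=='__main__':
    q=wedge('w1',(170,70,270,210))
    im,d,c=load('w1');P=cloud(d,c)
    h=cv2.cvtColor(im,cv2.COLOR_RGB2HSV); r=np.zeros(d.shape,bool); r[160:200,190:270]=True
    r&=((h[...,0]<4)|(h[...,0]>172))&(h[...,1]>180)&(h[...,2]>130); print('red',P[r].mean(0),r.sum())
    print('counter',np.median(P[300:330,100:160].reshape(-1,3),0), P[220:240,300:340].reshape(-1,3)[:,2].mean())
E
python3 m.py; python3 - <<'E'
from h import *
im,d,c=load('w1'); a=cv2.resize(im[0:210,300:450],None,fx=3.8,fy=3.8,interpolation=cv2.INTER_CUBIC)[:,:,::-1]
cv2.imwrite('pics/w1r.png',a[-600:])
a=cv2.resize(im[70:220,170:270],None,fx=3.8,fy=3.8,interpolation=cv2.INTER_CUBIC)[:,:,::-1];cv2.imwrite('pics/w1w.png',a)
print(a.shape)
E
```

```text
n 3006 ctr 537.2749633789062 365.60760498046875 size 115.15167236328125 130.49334716796875 ang 28.502458572387695 z [0.00363448 0.01686084 0.02150239]
red [0.47159203 0.38152977 0.02738551] 105
counter [ 0.24531236  0.50933156 -0.0022155 ] -0.0017980402225293585
(570, 380, 3)
```

View pics/w1r.png

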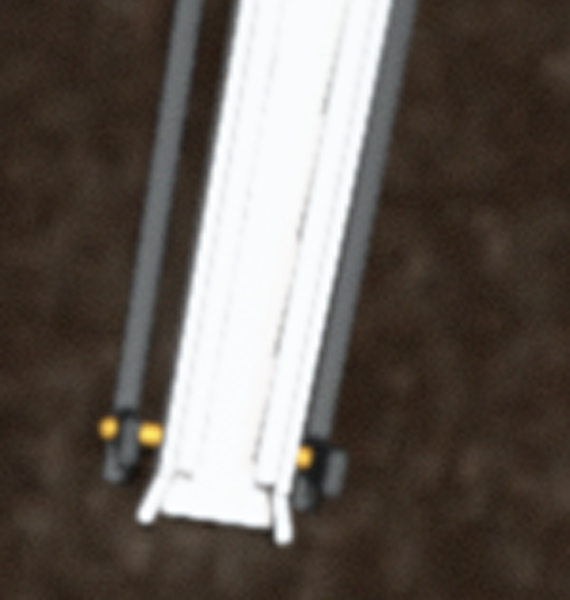

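View pics/w1w.png

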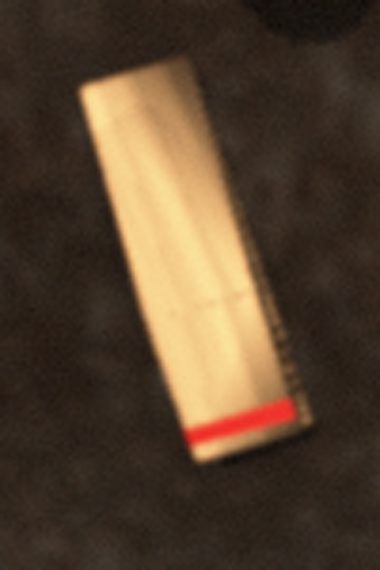

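```bash
python3 - <<'E'
from h import *
im,d,c=load('w1')
w=lambda x,y:(x/3.8+170-.37,y/3.8+70-.37)
noseL,noseR=onplane(c,[w(81,90),w(192,56)],.004)
hL,hR=onplane(c,[w(196,462),w(296,440)],.021)
print('nose',noseL,noseR,np.linalg.norm(noseL-noseR)); print('heel',hL,hR,np.linalg.norm(hL-hR))
n=(noseL+noseR)/2;h=(hL+hR)/2;v=(n-h)[:2];print('len',np.linalg.norm(v),'yaw',np.degrees(np.arctan2(v[1],v[0])),'grip',h[:2]+v/np.linalg.norm(v)*22.)
for a,b in((noseL,hL),(noseR,hR)):print(np.degrees(np.arctan2(*(a-b)[[1,0]])))
off=798-600
r=lambda x,y:(x/3.8+300-.37,(y+off)/3.8-.37)
m=onplane(c,[r(160,515),r(270,528)],.019);print('mouth',m,m.mean(0),np.linalg.norm(m[0]-m[1]))
m=onplane(c,[r(146,520),r(283,540)],.035);print('tips',m,m.mean(0))
# runners
# left runner outer edge in crop: (176,0)->(115,400); right runner outer edge (413,0)->(333,430)
for pts in([(176,0),(117,400)],[(202,0),(138,400)],[(413,0),(331,430)],[(391,0),(310,430)]):
    p=onplane(c,[r(*q) for q in pts],.006); dd=p[0]-p[1];print(p[:,:2].round(4),np.degrees(np.arctan2(dd[1],dd[0])))
E
```

```text
nose [0.55661147 0.44877146 0.004     ] [0.57294759 0.4169648  0.004     ] 0.03575657661116537
heel [0.45482328 0.39585076 0.021     ] [0.46826819 0.36600947 0.021     ] 0.03273023001930676
len 0.11556285958401569 yaw 26.70745143636691 grip [20.11443054 10.26850407]
27.470374412266708
25.955664712407177
mouth [[0.48929921 0.25571522 0.019     ]
 [0.49262196 0.22076259 0.019     ]] [0.49096059 0.23823891 0.019     ] 0.03511021508281613
tips [[0.4893242  0.26118773 0.035     ]
 [0.49216691 0.21897545 0.035     ]] [0.49074556 0.24008159 0.035     ]
[[0.6352 0.2845]
 [0.5201 0.2761]] 4.180171546923447
[[0.6368 0.2771]
 [0.5215 0.2696]] 3.724136284546519
[[0.6501 0.2169]
 [0.5254 0.2073]] 4.412204900776624
[[0.6487 0.2232]
 [0.5239 0.2139]] 4.287251473332059
```

```bash
python3 -c "
from h import *
go((.481,.391,.10,26.7),(.481,.391,.021,26.7))"
```

```text
t 3.25 p [0.4707 0.2786 0.3031] yaw 12.0 tilt [-0.43 -0.28] F [-0.3 -0.1  0.2] g 0.0847 j [-0.1   0.19 -0.6   1.55  0.11  1.44 -2.06]
(0.481, 0.391, 0.1, 26.7) -> [ 0.0351 -0.1084  0.2025] tw -0.2565
(0.481, 0.391, 0.021, 26.7) -> [ 0.0358 -0.1087  0.2815] tw -0.2565
```

Call:
jog_arm(steps=[0.085, 0.015, -0.045, 0, -0.13, 0.085, 0.03, -0.09, 0.0, -0.25, 0.085, 0.035, -0.108, 0.04, -0.256, 0.085, 0.035, -0.108, 0.085, -0.256, 0.085, 0.035, -0.108, 0.13, -0.256, 0.085, 0.035, -0.108, 0.17, -0.256, 0.085, 0.035, -0.108, 0.2, -0.256, 0.085, 0.035, -0.108, 0.2, -0.256, 0.085, 0.035, -0.108, 0.2, -0.256, 0.085, 0.035, -0.108, 0.2, -0.256])

```text
clock: 4.25
position: [0.4857, 0.3946, 0.1115]
ee_rot: [0.973, 0.23, 0.002, -0.001]
ft_force: [0.0, -0.1, 1.6]
grip_width: 0.992
```

```bash
python3 -c "
from h import *
go((.481,.391,.10,26.7),(.481,.391,.021,26.7)); snap('wrist','w2')"
```

```text
t 4.25 p [0.4857 0.3946 0.1115] yaw 26.65 tilt [0.19 0.14] F [ 0.  -0.1  1.6] g 0.0847 j [-0.28  0.51 -0.62  1.59  0.32  1.14 -2.08]
(0.481, 0.391, 0.1, 26.7) -> [-0.0059  0.0012  0.0114] tw -0.0009
(0.481, 0.391, 0.021, 26.7) -> [-0.0062  0.0012  0.0904] tw -0.0009
```

View pics/w2.png

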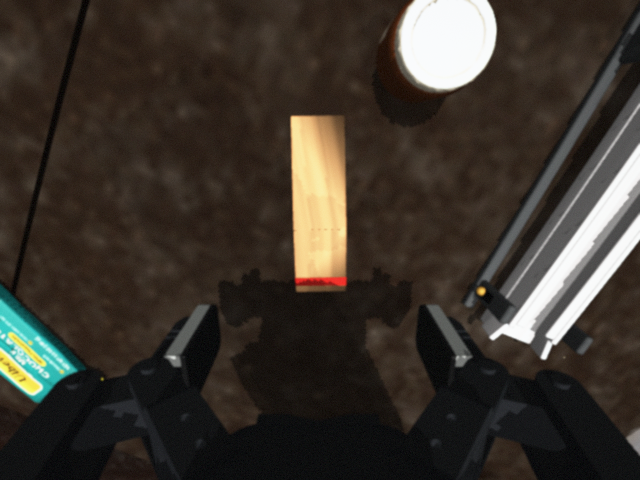

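```bash
python3 - <<'E'
from h import *
im,d,c=load('w2')
n=onplane(c,[(291.5,116),(344.5,116)],.004);h=onplane(c,[(296,291),(346,291)],.021)
print(n,h,np.linalg.norm(n[0]-n[1]),np.linalg.norm(h[0]-h[1]))
a,b=n.mean(0)[:2],h.mean(0)[:2];v=a-b;print(np.linalg.norm(v),np.degrees(np.arctan2(v[1],v[0])));g=b+v/np.linalg.norm(v)*.022
print(g); go((g[0],g[1],.021,26.7))
E
```

```text
[[0.5572003  0.44878874 0.004     ]
 [0.57230007 0.41865628 0.004     ]] [[0.45571119 0.39603828 0.021     ]
 [0.4711451  0.36521871 0.021     ]] 0.03370413498445468 0.0344681213249935
0.11439025081055647 27.65510222802767
[0.48291481 0.39083975]
t 4.3 p [0.4855 0.3946 0.1112] yaw 26.65 tilt [0.18 0.13] F [-0.2  0.4  0.3] g 0.0847 j [-0.28  0.51 -0.62  1.59  0.32  1.14 -2.08]
(np.float64(0.48291481337905523), np.float64(0.39083975091266165), 0.021, 26.7) -> [-0.0043  0.0022  0.0902] tw -0.0008
```

Call:
jog_arm(steps=[0.085, -0.004, 0.002, 0.03, -0.01, 0.085, -0.004, 0.002, 0.06, -0.012, 0.085, -0.004, 0.002, 0.07, -0.012, 0.085, -0.004, 0.002, 0.07, -0.012, 0.085, -0.004, 0.002, 0.07, -0.012, 0.085, -0.004, 0.002, 0.07, -0.012, 0.085, -0.004, 0.002, 0.07, -0.012, 0.085, -0.004, 0.002, 0.07, -0.012, 0.085, -0.004, 0.002, 0.07, -0.012, 0.085, -0.004, 0.002, 0.07, -0.012])

```text
clock: 5.3
position: [0.4815, 0.3901, 0.0384]
ee_rot: [0.972, 0.237, 0.0, 0.0]
ft_force: [-0.5, 0.5, 0.2]
grip_width: 0.997
```

```bash
python3 -c "
from h import *
go((.4829,.3908,.021,27))"
```

```text
t 5.3 p [0.4815 0.3901 0.0384] yaw 27.38 tilt [0.01 0.  ] F [-0.5  0.5  0.2] g 0.0851 j [-0.3   0.59 -0.59  1.65  0.38  1.01 -2.11]
(0.4829, 0.3908, 0.021, 27) -> [ 0.0016 -0.      0.0174] tw 0.0066
```

Call:
jog_arm(steps=[0.085, 0.001, 0, 0.01, 0, 0.085, 0.001, 0, 0.017, 0, 0.085, 0.001, 0, 0.017, 0, 0.085, 0.001, 0, 0.017, 0, 0.03, 0.001, 0, 0.017, 0, 0.02, 0.001, 0, 0.017, 0, 0.02, 0.001, 0, 0.017, 0, 0.02, 0.001, 0, 0.017, 0, 0.02, 0.001, 0, 0.017, 0, 0.02, 0.001, 0, 0.017, 0], grip_force=70)

```text
clock: 6.3
position: [0.4826, 0.3908, 0.0218]
ee_rot: [0.972, 0.237, 0.0, -0.0]
ft_force: [-1.2, -0.9, 5.1]
grip_width: 0.376
```

```bash
python3 -c "
from h import *
st();snap('wrist','w3');st()"
```

```text
t 6.3 p [0.4826 0.3908 0.0218] yaw 27.38 tilt [0.04 0.03] F [-1.2 -0.9  5.1] g 0.0321 j [-0.31  0.61 -0.58  1.66  0.39  0.99 -2.12]
t 6.35 p [0.4826 0.3908 0.0218] yaw 27.38 tilt [0.04 0.03] F [-0.1 -0.9  6. ] g 0.0324 j [-0.31  0.61 -0.58  1.66  0.39  0.99 -2.12]
```

View pics/w3.png

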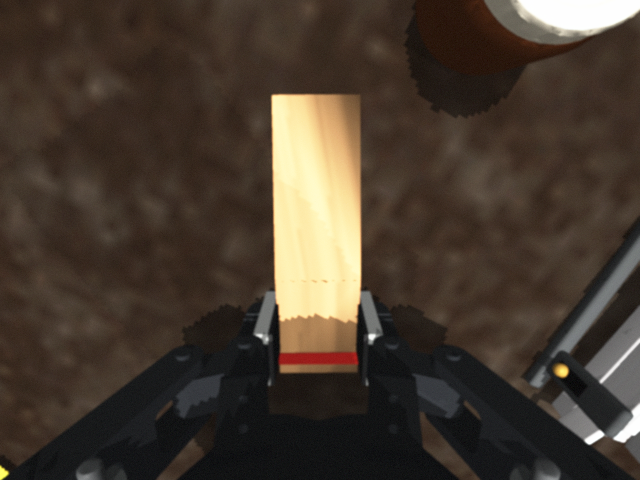

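```bash
python3 - <<'E'
from h import *
im,d,c=load('w3')
n=onplane(c,[(273,95),(360,95)],.005);h=onplane(c,[(280,372),(357,372)],.021)
o,R=st()
for p in list(n)+list(h): print((R.T@(p-o['position'])).round(4))
go((.4826,.3908,.06,27.4),(.40,.30,.06,15),(.368,.230,.06,4.2))
E
```

```text
t 6.35 p [0.4826 0.3908 0.0218] yaw 27.38 tilt [0.04 0.03] F [-0.1 -0.9  6. ] g 0.0324 j [-0.31  0.61 -0.58  1.66  0.39  0.99 -2.12]
[ 0.093  -0.0167  0.0169]
[0.093  0.0164 0.0169]
[-0.021  -0.0163  0.0008]
[-0.0211  0.0175  0.0008]
t 6.35 p [0.4826 0.3908 0.0218] yaw 27.38 tilt [0.04 0.03] F [-0.1 -0.9  6. ] g 0.0324 j [-0.31  0.61 -0.58  1.66  0.39  0.99 -2.12]
(0.4826, 0.3908, 0.06, 27.4) -> [ 0.     -0.     -0.0382] tw -0.0004
(0.4, 0.3, 0.06, 15) -> [-0.1151  0.0426 -0.0383] tw 0.216
(0.368, 0.23, 0.06, 4.2) -> [-0.1757  0.0901 -0.0384] tw 0.4045
```

Call:
jog_arm(steps=[0.02, 0, 0, -0.02, 0, 0.02, -0.02, 0.005, -0.038, 0.04, 0.02, -0.05, 0.015, -0.038, 0.1, 0.02, -0.08, 0.03, -0.038, 0.16, 0.02, -0.115, 0.043, -0.038, 0.22, 0.02, -0.14, 0.06, -0.038, 0.29, 0.02, -0.16, 0.075, -0.038, 0.35, 0.02, -0.175, 0.09, -0.038, 0.404, 0.02, -0.175, 0.09, -0.038, 0.404, 0.02, -0.175, 0.09, -0.038, 0.404])

```text
clock: 7.35
position: [0.3685, 0.23, 0.0594]
ee_rot: [0.999, 0.037, 0.0, 0.0]
ft_force: [-0.9, 0.7, -0.5]
grip_width: 0.378
```

```bash
python3 -c "
from h import *
st();snap('wrist','w4');snap('side','s4');st()"
```

```text
t 7.35 p [0.3685 0.23   0.0594] yaw 4.23 tilt [ 0.04 -0.01] F [-0.9  0.7 -0.5] g 0.0323 j [-0.08  0.18 -0.61  2.12  0.13  0.88 -2.27]
t 7.45 p [0.3686 0.2309 0.0594] yaw 4.3 tilt [0.02 0.03] F [ 0.1  0.7 -0.7] g 0.0323 j [-0.09  0.18 -0.61  2.11  0.13  0.88 -2.27]
```

View pics/w4.png

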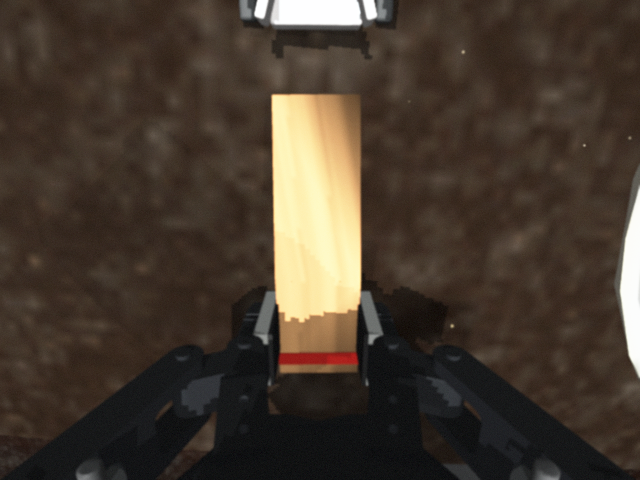

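View pics/s4.png

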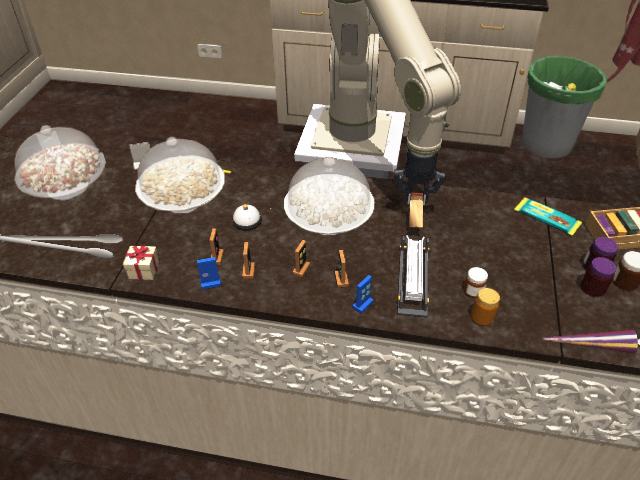

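```bash
python3 - <<'E'
from h import *
im,d,c=load('w4'); o,R=st()
m=onplane(c,[(273,25),(362,25)],.019); print(m,m.mean(0)); 
for p in m: print((R.T@(p-o['position'])).round(4))
go((.3686,.2302,.0215,4.2))
a=cv2.resize(im[0:110,220:420],None,fx=3.8,fy=3.8,interpolation=cv2.INTER_CUBIC)[:,:,::-1];cv2.imwrite('pics/w4c.png',a)
E
```

```text
t 7.45 p [0.3686 0.2309 0.0594] yaw 4.3 tilt [0.02 0.03] F [ 0.1  0.7 -0.7] g 0.0323 j [-0.09  0.18 -0.61  2.11  0.13  0.88 -2.27]
[[0.48936478 0.25801575 0.019     ]
 [0.49212567 0.22055584 0.019     ]] [0.49074523 0.2392858  0.019     ]
[ 0.1225 -0.018   0.0405]
[0.1224 0.0196 0.0404]
t 7.45 p [0.3686 0.2309 0.0594] yaw 4.3 tilt [0.02 0.03] F [ 0.1  0.7 -0.7] g 0.0323 j [-0.09  0.18 -0.61  2.11  0.13  0.88 -2.27]
(0.3686, 0.2302, 0.0215, 4.2) -> [-0.0001  0.0007  0.0379] tw 0.0018
```

View pics/w4c.png

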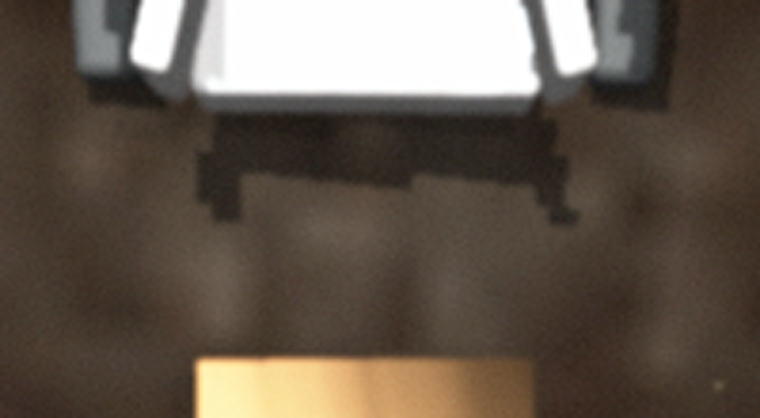

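Call:
jog_arm(steps=[0.02, 0, 0.001, 0.02, 0, 0.02, 0, 0.001, 0.032, 0, 0.02, 0, 0.001, 0.0375, 0, 0.02, 0, 0.001, 0.0375, 0, 0.02, 0.01, 0.001, 0.0375, 0, 0.02, 0.02, 0.001, 0.0375, 0, 0.02, 0.03, 0.001, 0.0375, 0, 0.02, 0.04, 0.001, 0.0375, 0, 0.02, 0.045, 0.001, 0.0375, 0, 0.02, 0.045, 0.001, 0.0375, 0])

```text
clock: 8.45
position: [0.4141, 0.2325, 0.0217]
ee_rot: [0.999, 0.037, 0.0, -0.0]
ft_force: [-0.1, -0.2, 1.5]
grip_width: 0.38
```

```bash
python3 -c "
from h import *
st();snap('wrist','w5')"
```

```text
t 8.45 p [0.4141 0.2325 0.0217] yaw 4.19 tilt [0.01 0.02] F [-0.1 -0.2  1.5] g 0.0325 j [-0.1   0.33 -0.56  2.04  0.23  0.83 -2.29]
```

View pics/w5.png

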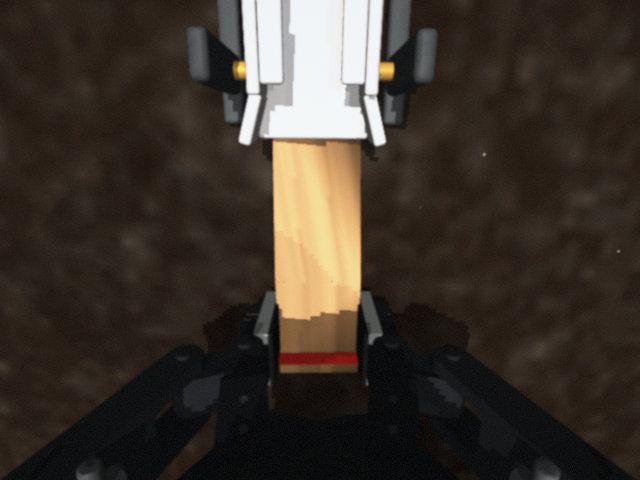

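Call:
jog_arm(steps=[0.02, 0.006, -0.001, 0, 0, 0.02, 0.012, -0.001, 0, 0, 0.02, 0.018, -0.001, 0, 0, 0.02, 0.024, -0.001, 0, 0, 0.02, 0.03, -0.001, 0, 0, 0.02, 0.034, -0.001, 0, 0, 0.02, 0.037, -0.001, 0, 0, 0.02, 0.04, -0.001, 0, 0, 0.02, 0.042, -0.001, 0, 0, 0.02, 0.042, -0.001, 0, 0])

```text
clock: 9.5
position: [0.4556, 0.2365, 0.0218]
ee_rot: [0.999, 0.037, 0.0, -0.0]
ft_force: [0.2, 0.3, -0.7]
grip_width: 0.382
```

```bash
python3 -c "
from h import *
st();snap('wrist','w6')"
```

```text
t 9.5 p [0.4556 0.2365 0.0218] yaw 4.22 tilt [0.04 0.01] F [ 0.2  0.3 -0.7] g 0.0326 j [-0.1   0.4  -0.53  1.95  0.26  0.86 -2.27]
```

View pics/w6.png

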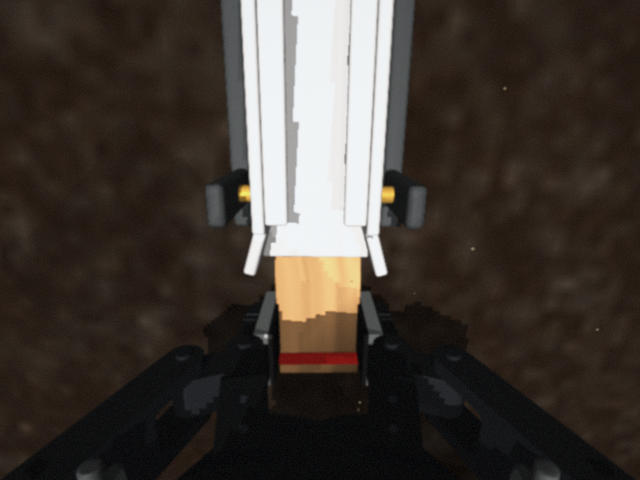

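Call:
jog_arm(steps=[0.02, 0.001, -0.0005, 0, 0, 0.02, 0.002, -0.0005, 0, 0, 0.02, 0.003, -0.0005, 0, 0, 0.02, 0.004, -0.0005, 0, 0, 0.02, 0.005, -0.0005, 0, 0, 0.02, 0.006, -0.0005, 0, 0, 0.02, 0.007, -0.0005, 0, 0, 0.02, 0.007, -0.0005, 0, 0, 0.02, 0.007, -0.0005, 0, 0, 0.02, 0.007, -0.0005, 0, 0])

```text
clock: 10.55
position: [0.4609, 0.2376, 0.0218]
ee_rot: [0.999, 0.037, -0.001, 0.0]
ft_force: [-9.7, -1.9, 7.8]
grip_width: 0.378
```

```bash
python3 -c "
from h import *
st()"
```

```text
t 10.55 p [0.4609 0.2376 0.0218] yaw 4.25 tilt [-0.12 -0.05] F [-9.7 -1.9  7.8] g 0.0323 j [-0.1   0.41 -0.53  1.93  0.27  0.87 -2.27]
```

Call:
jog_arm(steps=[0.02, 0.001, 0, 0, 0, 0.02, 0.002, 0, 0, 0, 0.02, 0.003, 0, 0, 0, 0.02, 0.0035, 0, 0, 0, 0.02, 0.0035, 0, 0, 0, 0.02, 0.0035, 0, 0, 0, 0.02, 0.0035, 0, 0, 0, 0.02, 0.0035, 0, 0, 0, 0.02, 0.0035, 0, 0, 0, 0.02, 0.0035, 0, 0, 0])

```text
clock: 11.55
position: [0.4616, 0.2377, 0.0217]
ee_rot: [0.999, 0.038, -0.004, 0.001]
ft_force: [-24.0, -4.8, 22.9]
grip_width: 0.375
```

```bash
python3 -c "
from h import *
st()"
```

```text
t 11.55 p [0.4616 0.2377 0.0217] yaw 4.3 tilt [-0.4  -0.17] F [-24.   -4.8  22.9] g 0.0321 j [-0.11  0.41 -0.53  1.93  0.27  0.88 -2.26]
```

```bash
python3 -c "
from h import *
st();snap('wrist','w7');snap('side','s7')
im,d,c=load('s7');a=cv2.resize(im[150:330,360:480],None,fx=3.3,fy=3.3,interpolation=cv2.INTER_CUBIC)[:,:,::-1];cv2.imwrite('pics/s7c.png',a)"
```

```text
t 11.55 p [0.4616 0.2377 0.0217] yaw 4.3 tilt [-0.4  -0.17] F [-24.   -4.8  22.9] g 0.0321 j [-0.11  0.41 -0.53  1.93  0.27  0.88 -2.26]
```

View pics/w7.png

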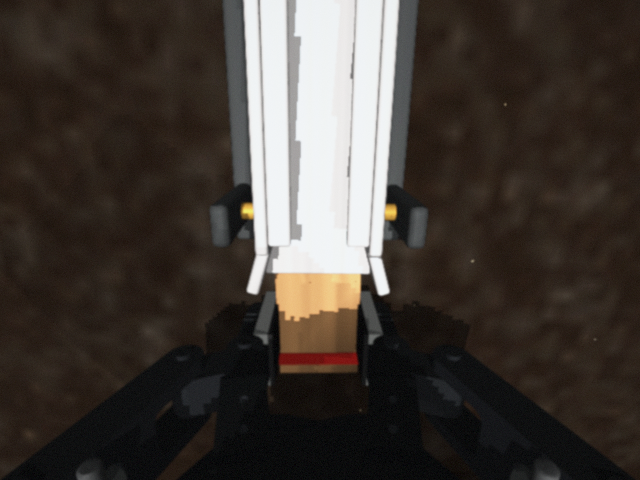

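View pics/s7c.png

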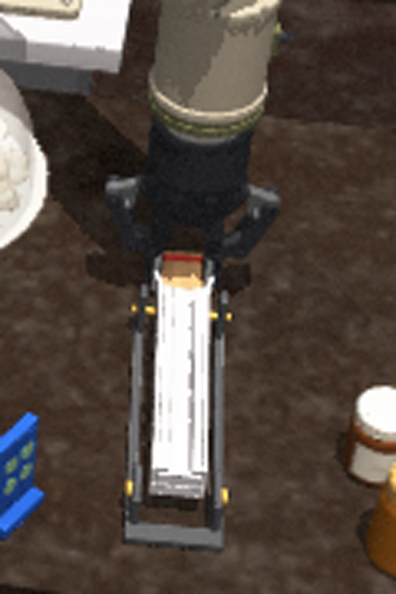

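```bash
python3 - <<'E'
from h import *
for fn,vs in(('w7',range(20,275,25)),('w5',range(20,140,15)),('w1',())):
    im,d,c=load(fn);P=cloud(d,c)
    for v in vs: print(fn,v,np.median(P[v-2:v+3,315:330].reshape(-1,3),0).round(4), np.median(P[v-2:v+3,372:376].reshape(-1,3),0).round(4))
    print('counter',np.median(P[50:250,80:150,2]),np.median(P[50:250,520:600,2]))
E
```

```text
w7 20 [0.5731 0.2451 0.0294] [0.5697 0.2321 0.0475]
w7 45 [0.5664 0.2446 0.0294] [0.5639 0.2315 0.0474]
w7 70 [0.5596 0.244  0.0293] [0.5582 0.2308 0.0474]
w7 95 [0.5524 0.2435 0.0295] [0.5522 0.23   0.0473]
w7 120 [0.545  0.2429 0.0294] [0.5459 0.2292 0.0473]
w7 145 [0.5373 0.2423 0.0292] [0.5393 0.2284 0.047 ]
w7 170 [0.5292 0.2417 0.0293] [0.5325 0.2274 0.047 ]
w7 195 [0.5208 0.2411 0.0294] [0.5254 0.2266 0.047 ]
w7 220 [0.512  0.2403 0.0292] [0.5179 0.2258 0.0472]
w7 245 [0.5027 0.2396 0.0293] [0.5101 0.2248 0.0472]
w7 270 [0.4929 0.2388 0.0292] [0.5009 0.2231 0.0444]
counter -0.0024915625398679447 -0.0024956010407988782
w5 20 [0.5282 0.2397 0.02  ] [0.5247 0.2254 0.0375]
w5 35 [0.5239 0.2394 0.0195] [0.521  0.2249 0.0375]
w5 50 [0.5195 0.239  0.0194] [0.5173 0.2244 0.0374]
w5 65 [0.5151 0.2387 0.0192] [0.5134 0.2239 0.0372]
w5 80 [0.5105 0.2383 0.0191] [0.5095 0.2234 0.0368]
w5 95 [0.5058 0.238  0.0188] [0.5055 0.2227 0.0357]
w5 110 [0.5009 0.2376 0.0186] [0.5014 0.2219 0.0334]
w5 125 [0.4959 0.2372 0.0182] [0.4971 0.2213 0.0333]
counter -0.0024197458675693784 -0.002433008491410732
counter -0.002385975001933216 0.017635890997180576
```

Call:
jog_arm(steps=[0.02, 0.0005, 0, -0.0005, 0, 0.02, 0.001, 0, -0.0005, 0, 0.02, 0.0015, 0, -0.0005, 0, 0.02, 0.0015, 0, -0.0005, 0, 0.02, 0.0015, 0, -0.0005, 0, 0.02, 0.0015, 0, -0.0005, 0, 0.02, 0.0015, 0, -0.0005, 0, 0.02, 0.0015, 0, -0.0005, 0, 0.02, 0.0015, 0, -0.0005, 0, 0.02, 0.0015, 0, -0.0005, 0])

```text
clock: 12.65
position: [0.4619, 0.2378, 0.0217]
ee_rot: [0.999, 0.038, -0.005, 0.002]
ft_force: [-27.1, -5.7, 23.7]
grip_width: 0.382
```

```bash
python3 -c "
from h import *
st()"
```

```text
t 12.65 p [0.4619 0.2378 0.0217] yaw 4.33 tilt [-0.52 -0.21] F [-27.1  -5.7  23.7] g 0.0326 j [-0.11  0.42 -0.53  1.92  0.26  0.88 -2.26]
```

Call:
jog_arm(steps=[0.05, 0, 0, 0, 0, 0.06, 0, 0, 0, 0, 0.07, -0.003, 0, -0.002, 0, 0.07, -0.004, 0, -0.003, 0, 0.07, -0.004, 0, -0.003, 0, 0.07, -0.004, 0, -0.003, 0, 0.07, -0.004, 0, -0.006, 0, 0.07, -0.004, 0, -0.01, 0, 0.07, -0.004, 0, -0.01, 0, 0.07, -0.004, 0, -0.01, 0])

```text
clock: 13.65
position: [0.4632, 0.2376, 0.0325]
ee_rot: [0.999, 0.037, 0.0, -0.0]
ft_force: [1.2, -0.4, -0.3]
grip_width: 0.822
```

```bash
python3 -c "
from h import *
st();snap('wrist','w8')"
```

```text
t 13.65 p [0.4632 0.2376 0.0325] yaw 4.23 tilt [0.03 0.  ] F [ 1.2 -0.4 -0.3] g 0.0702 j [-0.1   0.4  -0.53  1.92  0.25  0.89 -2.26]
```

View pics/w8.png

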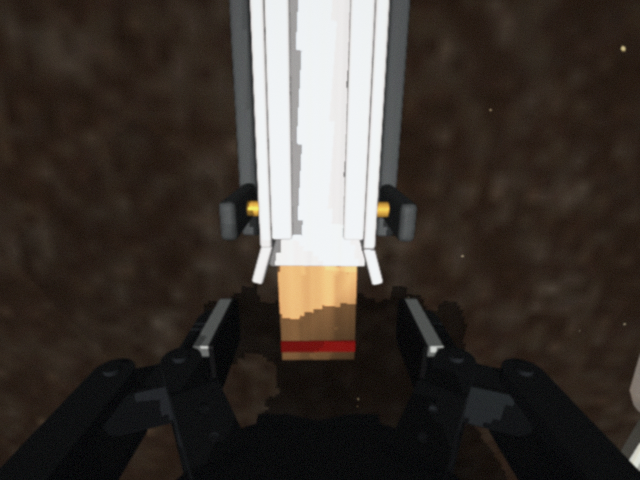

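```bash
cat > rail.py <<'E'
from h import *
# level-rail measurement
def rail(fn,ul,ur,v,w,hl,hr,hv):
    im,d,c=load(fn); 
    m=onplane(c,[(ul,v),(ur,v)],.030); h=onplane(c,[(hl,hv),(hr,hv)],.021)
    print('mouth',m.round(4).tolist(),m.mean(0).round(4),'w',np.linalg.norm(m[0]-m[1]));print('heel',h.mean(0).round(4),'gap',np.linalg.norm((h.mean(0)-m.mean(0))[:2]))
rail('w8',275,365,266,0,280,355,359)
im,d,c=load('w8');P=cloud(d,c)
for v in (20,130,250): print(np.median(P[v-2:v+3,315:325].reshape(-1,3),0).round(4))
E
python3 rail.py
```

```text
mouth [[0.4905, 0.257, 0.03], [0.4931, 0.2213, 0.03]] [0.4918 0.2391 0.03  ] w 0.035810584448439126
heel [0.4409 0.2364 0.021 ] gap 0.05096999480240817
[0.5776 0.2457 0.0294]
[0.5433 0.2432 0.0293]
[0.4983 0.2398 0.0295]
```

Call:
jog_arm(steps=[0.07, 0, 0, -0.02, 0, 0.07, 0, 0, -0.035, 0, 0.04, -0.02, 0.0, -0.035, 0, 0.01, -0.04, 0, -0.035, 0, 0, -0.05, 0, -0.035, 0, 0, -0.05, 0, -0.02, 0, 0, -0.05, 0, 0, 0, 0, -0.05, 0, 0.009, 0, 0, -0.05, 0, 0.009, 0, 0, -0.05, 0, 0.009, 0])

```text
clock: 14.7
position: [0.4135, 0.2342, 0.0237]
ee_rot: [0.999, 0.037, 0.0, -0.0]
ft_force: [-1.1, -0.5, -0.6]
grip_width: 0.001
```

```bash
python3 -c "
from h import *
st();snap('wrist','w9')"
```

```text
t 14.7 p [0.4135 0.2342 0.0237] yaw 4.23 tilt [0.01 0.01] F [-1.1 -0.5 -0.6] g 0.0001 j [-0.1   0.33 -0.56  2.04  0.23  0.83 -2.29]
```

View pics/w9.png

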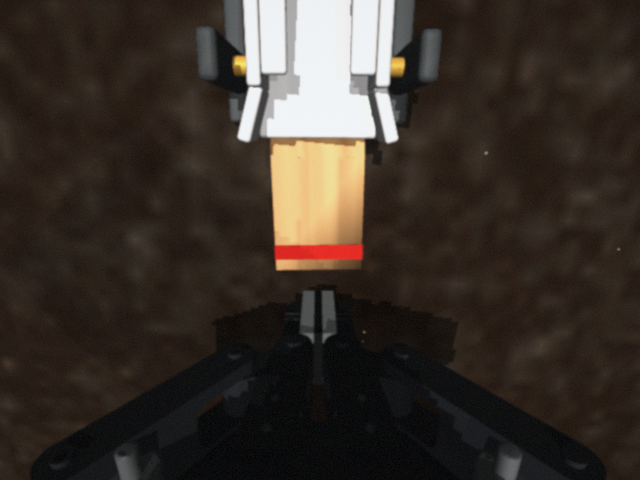

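Call:
jog_arm(steps=[0, 0.01, 0, 0, 0, 0, 0.015, 0, 0, 0, 0, 0.017, 0, 0, 0, 0, 0.018, 0, 0, 0, 0, 0.019, 0, 0, 0, 0, 0.02, 0, 0, 0, 0, 0.0205, 0, 0, 0, 0, 0.021, 0, 0, 0, 0, 0.021, 0, 0, 0, 0, 0.021, 0, 0, 0])

```text
clock: 15.75
position: [0.4285, 0.2353, 0.0223]
ee_rot: [0.999, 0.038, -0.005, 0.002]
ft_force: [-28.5, -3.2, 18.4]
grip_width: -0.003
```

```bash
python3 -c "
from h import *
st()"
```

```text
t 15.75 p [0.4285 0.2353 0.0223] yaw 4.35 tilt [-0.6  -0.24] F [-28.5  -3.2  18.4] g -0.0003 j [-0.1   0.36 -0.55  2.    0.24  0.86 -2.28]
```

Call:
jog_arm(steps=[0, -0.005, 0, 0, 0, 0, -0.012, 0, 0, 0, 0, -0.02, 0, -0.02, 0, 0, -0.02, 0, -0.06, 0, 0.03, -0.02, 0, -0.1, 0, 0.06, -0.01, 0, -0.14, 0, 0.06, 0, 0, -0.18, 0, 0.06, 0, 0, -0.2, 0, 0.06, 0, 0, -0.2, 0, 0.06, 0, 0, -0.2, 0])

```text
clock: 16.75
position: [0.4344, 0.2353, 0.2233]
ee_rot: [0.999, 0.037, 0.001, -0.0]
ft_force: [-0.5, -0.1, -0.5]
grip_width: 0.706
```

```bash
python3 -c "
from h import *
st();snap('wrist','w10');snap('top','top10')"
```

```text
t 16.75 p [0.4344 0.2353 0.2233] yaw 4.2 tilt [0.06 0.  ] F [-0.5 -0.1 -0.5] g 0.0603 j [-0.02  0.1  -0.6   1.81  0.06  1.25 -2.13]
```

View pics/w10.png

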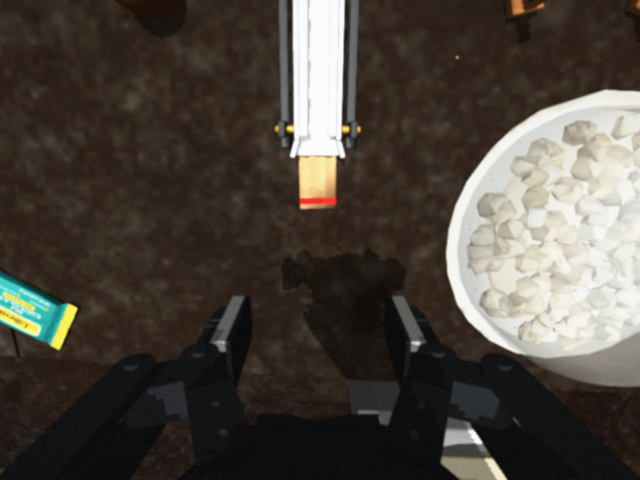

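View pics/top10.png

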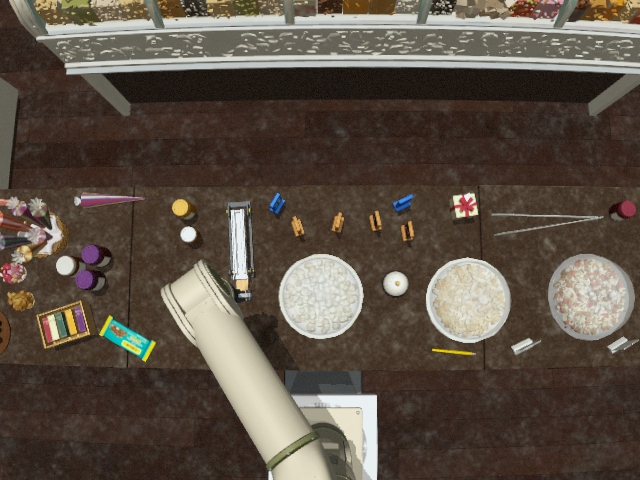

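```bash
python3 -c "
from h import *
go((.50,.16,.36,4.2))"
```

```text
t 16.85 p [0.4337 0.2351 0.2222] yaw 4.22 tilt [-0.07 -0.05] F [-0.5  0.2 -0.5] g 0.0597 j [-0.02  0.1  -0.6   1.81  0.06  1.25 -2.13]
(0.5, 0.16, 0.36, 4.2) -> [ 0.0604  0.0799 -0.1378] tw 0.0004
```

Call:
jog_arm(steps=[0.06, 0.01, 0, -0.04, 0, 0.06, 0.02, 0, -0.08, 0, 0.06, 0.03, 0.01, -0.12, 0, 0.06, 0.04, 0.03, -0.138, 0, 0.06, 0.05, 0.05, -0.138, 0, 0.06, 0.06, 0.07, -0.138, 0, 0.06, 0.06, 0.08, -0.138, 0, 0.06, 0.06, 0.08, -0.138, 0, 0.06, 0.06, 0.08, -0.138, 0, 0.06, 0.06, 0.08, -0.138, 0])

```text
clock: 17.85
position: [0.4992, 0.1614, 0.3612]
ee_rot: [0.999, 0.038, -0.0, -0.0]
ft_force: [0.5, 0.4, 0.3]
grip_width: 0.705
```

```bash
python3 -c "
from h import *
st();snap('wrist','w11')"
```

```text
t 17.85 p [0.4992 0.1614 0.3612] yaw 4.34 tilt [-0.01  0.01] F [0.5 0.4 0.3] g 0.0602 j [ 0.08  0.11 -0.52  1.51  0.05  1.54 -1.93]
```

View pics/w11.png

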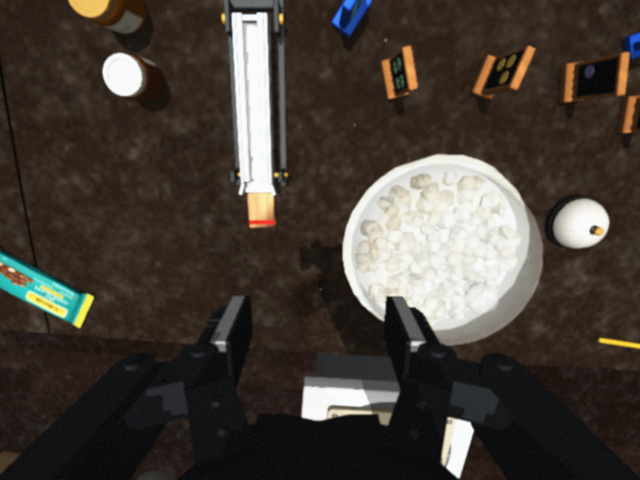

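```bash
python3 - <<'E'
from h import *
im,d,c=load('w11'); a=cv2.resize(im[0:205,205:305],None,fx=2.9,fy=2.9,interpolation=cv2.INTER_CUBIC)[:,:,::-1]; b=cv2.resize(im[40:110,370:430],None,fx=8,fy=8,interpolation=cv2.INTER_CUBIC)[:,:,::-1]
cv2.imwrite('pics/w11r.png',a);cv2.imwrite('pics/w11s.png',b)
P=cloud(d,c)
# wall outer edges: where z>0.04 within rail band, per row -> u min/max world
Q=P.reshape(-1,3); m=(Q[:,2]>0.038)&(Q[:,2]<0.056)&(Q[:,0]>.515)&(Q[:,0]<.67)&(abs(Q[:,1]-(.239+(Q[:,0]-.491)*.0735))<.024)
X=Q[m]; u=np.array([.99731,.0733]); 
s=(X[:,:2]-[.4915,.239])@u; t=(X[:,:2]-[.4915,.239])@np.array([-u[1],u[0]])
for a0 in np.arange(.02,.19,.02):
    k=abs(s-a0)<.006; print(a0.round(2),k.sum(),t[k].min().round(4),t[k].max().round(4),((t[k].min()+t[k].max())/2).round(4),np.median(X[k,2]).round(4))
E
```

```text
0.02 30 -0.0184 0.0176 -0.0004 0.0471
0.04 183 -0.0186 0.0207 0.0011 0.047
0.06 181 -0.0188 0.0199 0.0006 0.0468
0.08 191 -0.0188 0.0194 0.0003 0.047
0.1 206 -0.0189 0.0194 0.0003 0.047
0.12 218 -0.0202 0.0192 -0.0005 0.047
0.14 234 -0.0204 0.0195 -0.0004 0.047
0.16 234 -0.0204 0.0189 -0.0007 0.0471
0.18 98 -0.0204 0.019 -0.0007 0.0472
```

View pics/w11r.png

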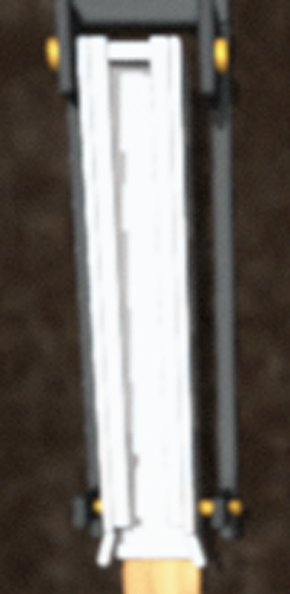

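View pics/w11s.png

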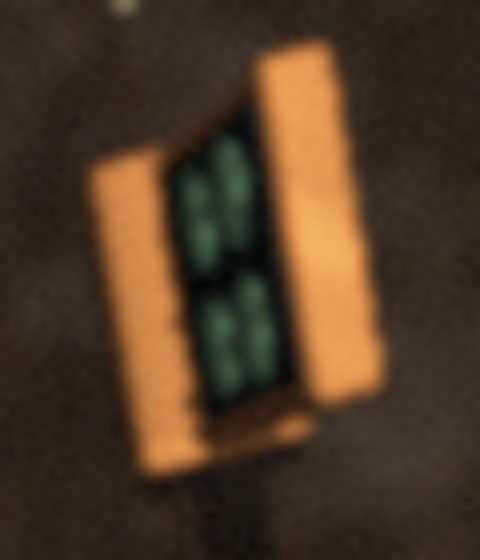

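```bash
python3 - <<'E'
from h import *
im,d,c=load('w11'); r=lambda x,y:(x/2.9+205-.33,y/2.9-.33)
L=onplane(c,[r(78,45),r(99,510)],.048);Rr=onplane(c,[r(181,45),r(193,530)],.048)
for q in (L,Rr): print(q[:,:2].round(4).tolist(),np.degrees(np.arctan2(*(q[0]-q[1])[[1,0]])))
for p in (L,Rr):
    for q in p:
        u=np.array([.99731,.0733]);v=q[:2]-[.4915,.239];print((v@u).round(4),(v@[-u[1],u[0]]).round(4))
# sign 4
s=lambda x,y:(x/8+370-.44,y/8+40-.44)
top=onplane(c,[s(258,55),s(330,42),s(384,388),s(314,404)],.086);print('top',top.round(4).tolist(),top.mean(0),np.linalg.norm(top[0]-top[1]),np.linalg.norm(top[1]-top[2]))
v=(top[0]+top[1]-top[2]-top[3]);print('yaw',np.degrees(np.arctan2(v[1],v[0])))
f=onplane(c,[s(92,170),s(143,475)],.012);v=f[0]-f[1];print(f.tolist(),np.degrees(np.arctan2(v[1],v[0])),np.linalg.norm(v))
E
```

```text
[[0.6916, 0.272], [0.5142, 0.2623]] 3.135822137708727
[[0.6944, 0.2326], [0.5085, 0.2213]] 3.493748006821249
0.202 0.0183
0.0244 0.0216
0.2018 -0.0213
0.0157 -0.0189
top [[0.6665, 0.0865, 0.086], [0.6688, 0.0774, 0.086], [0.6279, 0.0639, 0.086], [0.6252, 0.073, 0.086]] [0.647096   0.07519711 0.086     ] 0.00940257169704326 0.04302538688688932
yaw 18.288326574101095
[[0.6642758094611031, 0.09495616653725, 0.01200000000000001], [0.6207762305142998, 0.08115273157794048, 0.01200000000000001]] 17.605451793077616 0.045637136032238755
```

```bash
python3 - <<'E'
from h import *
for fn,v0,v1 in(('w8',10,225),('w7',10,225),('w9',8,70)):
    im,d,c=load(fn);P=cloud(d,c)
    out=[]
    for v in range(v0,v1,6):
        row=(P[v,:,2]>.042)&(P[v,:,2]<.052)&(abs(np.arange(640)-319)<90)&(im[v].min(1)>120)
        us=np.where(row)[0]
        if len(us)<10: continue
        p=onplane(c,[(us.min()-.5,v),(us.max()+.5,v)],.048); out.append(np.r_[p.mean(0)[:2],np.linalg.norm(p[0]-p[1])])
    o=np.array(out); k=np.polyfit(o[:,0],o[:,1],1); print(fn,len(o),'w',o[:,2].round(4)[::6],'x',o[[0,-1],0].round(3),'yaw',np.degrees(np.arctan(k[0])),'y@.4915',np.polyval(k,.4915),'res',np.std(o[:,1]-np.polyval(k,o[:,0])))
E
```

```text
w8 36 w [0.0384 0.0383 0.0382 0.0384 0.0386 0.0382] x [0.575 0.515] yaw 3.628559973472802 y@.4915 0.24039327346030387 res 7.419461212444193e-05
w7 36 w [0.0383 0.0381 0.0383 0.0384 0.0385 0.0383] x [0.571 0.517] yaw 3.6483882165072354 y@.4915 0.2403746580818104 res 7.49882346405379e-05
w9 11 w [0.0384 0.0383] x [0.524 0.51 ] yaw 4.214092646566739 y@.4915 0.24009004186655727 res 5.029750097820653e-05
```

```bash
python3 - <<'E'
from h import *
im,d,c=load('w11');P=cloud(d,c)
out=[]
for v in range(20,180,3):
    row=(P[v,:,2]>.040)&(P[v,:,2]<.052)&(abs(np.arange(640)-255)<26)&(im[v].min(1)>120)
    us=np.where(row)[0]
    if len(us)<6: continue
    p=onplane(c,[(us.min()-.5,v),(us.max()+.5,v)],.048); out.append(np.r_[p.mean(0)[:2],np.linalg.norm(p[0]-p[1])])
o=np.array(out);o=o[abs(o[:,2]-.039)<.0025]; k=np.polyfit(o[:,0],o[:,1],1); print(len(o),o[[0,-1],0],np.degrees(np.arctan(k[0])),np.polyval(k,[.4915,.69]),np.std(o[:,1]-np.polyval(k,o[:,0])))
go((.647,.075,.16,18),(.647,.075,.075,18))
E
```

```text
54 [0.68825256 0.51138245] 3.5669631697352 [0.23963413 0.25200779] 0.0003008828391396431
t 17.9 p [0.4993 0.1613 0.3613] yaw 4.34 tilt [-0.    0.01] F [ 0.6 -0.2 -0.5] g 0.0602 j [ 0.08  0.11 -0.52  1.51  0.05  1.54 -1.93]
(0.647, 0.075, 0.16, 18) -> [0.1408 0.0973 0.2013] tw -0.2385
(0.647, 0.075, 0.075, 18) -> [0.1408 0.0973 0.2863] tw -0.2385
```

Call:
jog_arm(steps=[0.05, 0.03, 0.02, 0, -0.05, 0.05, 0.06, 0.04, 0, -0.1, 0.05, 0.1, 0.07, 0, -0.18, 0.05, 0.14, 0.097, 0.03, -0.238, 0.05, 0.14, 0.097, 0.08, -0.238, 0.05, 0.14, 0.097, 0.13, -0.238, 0.05, 0.14, 0.097, 0.17, -0.238, 0.05, 0.14, 0.097, 0.2, -0.238, 0.05, 0.14, 0.097, 0.2, -0.238, 0.05, 0.14, 0.097, 0.2, -0.238])

```text
clock: 18.9
position: [0.6468, 0.0745, 0.1623]
ee_rot: [0.988, 0.156, 0.0, -0.0]
ft_force: [0.2, 0.3, 1.8]
grip_width: 0.582
```

```bash
python3 -c "
from h import *
st();snap('wrist','w12');snap('side','s12')"
```

```text
t 18.9 p [0.6468 0.0745 0.1623] yaw 17.91 tilt [0.02 0.02] F [0.2 0.3 1.8] g 0.0497 j [ 0.14  0.48 -0.44  1.47  0.21  1.23 -1.58]
```

View pics/w12.png

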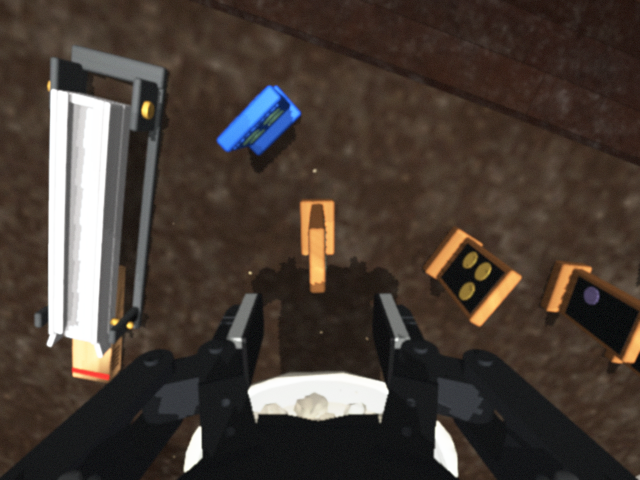

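View pics/s12.png

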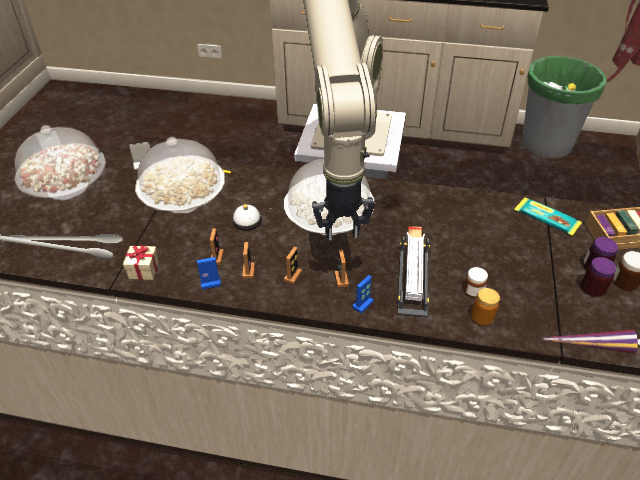

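```bash
python3 - <<'E'
from h import *
im,d,c=load('w12');P=cloud(d,c); o,R=st()
a=cv2.resize(im[190:305,270:370],None,fx=5,fy=5,interpolation=cv2.INTER_CUBIC)[:,:,::-1];cv2.imwrite('pics/w12c.png',a)
Q=P.reshape(-1,3);m=(Q[:,2]>.078)&(Q[:,2]<.095)&(np.hypot(Q[:,0]-.647,Q[:,1]-.075)<.035)
print(m.sum(),Q[m].mean(0)); q=Q[m]; r=cv2.minAreaRect((q[:,:2]*1000).astype(np.float32));print(r)
print((R.T@(np.r_[np.array(r[0])/1000,.086]-o['position'])).round(4))
E
```

```text
t 19.0 p [0.6478 0.0744 0.164 ] yaw 17.89 tilt [0.21 0.03] F [0.3 0.3 0.8] g 0.0499 j [ 0.14  0.48 -0.44  1.47  0.21  1.23 -1.58]
1131 [0.64881365 0.07568855 0.08453438]
((647.2788696289062, 75.30711364746094), (44.30754852294922, 10.940048217773438), 18.240724563598633)
[-0.0005 -0.0011  0.078 ]
```

View pics/w12c.png

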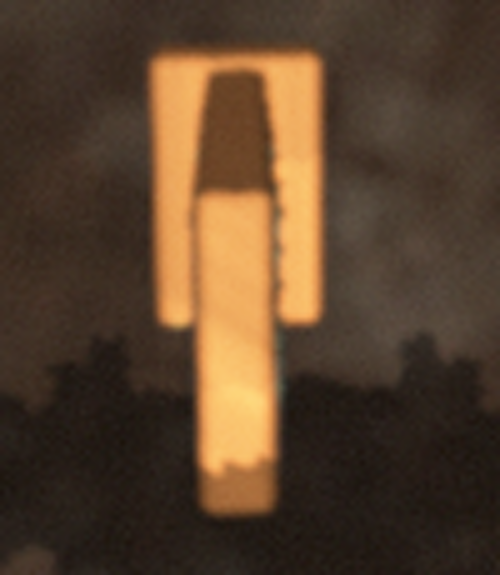

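Call:
jog_arm(steps=[0.05, 0, -0.001, 0.03, -0.006, 0.05, 0, -0.001, 0.06, -0.006, 0.05, 0, -0.001, 0.085, -0.006, 0.05, 0, -0.001, 0.1, -0.006, 0.05, 0, -0.001, 0.104, -0.006, 0.05, 0, -0.001, 0.104, -0.006, 0.02, 0, -0.001, 0.104, -0.006, 0.0, 0, -0.001, 0.104, -0.006, 0.0, 0, -0.001, 0.104, -0.006, 0.0, 0, -0.001, 0.104, -0.006], grip_force=50)

```text
clock: 20.0
position: [0.647, 0.0748, 0.0585]
ee_rot: [0.987, 0.158, 0.001, 0.0]
ft_force: [-1.3, 0.4, 6.5]
grip_width: 0.108
```

```bash
python3 -c "
from h import *
st();snap('wrist','w13');snap('side','s13')
im,d,c=load('s13');a=cv2.resize(im[150:330,260:440],None,fx=3.3,fy=3.3,interpolation=cv2.INTER_CUBIC)[:,:,::-1];cv2.imwrite('pics/s13c.png',a)
go((.6473,.0753,.14,18.2))"
```

```text
t 20.0 p [0.647  0.0748 0.0585] yaw 18.2 tilt [0.1  0.01] F [-1.3  0.4  6.5] g 0.0092 j [ 0.13  0.58 -0.42  1.56  0.26  1.05 -1.61]
t 20.1 p [0.647  0.0748 0.0584] yaw 18.21 tilt [0.1  0.01] F [-0.2 -1.2  6.1] g 0.0094 j [ 0.13  0.58 -0.42  1.56  0.26  1.05 -1.61]
(0.6473, 0.0753, 0.14, 18.2) -> [ 0.0006 -0.0003 -0.0816] tw 0.0001
```

View pics/s13c.png

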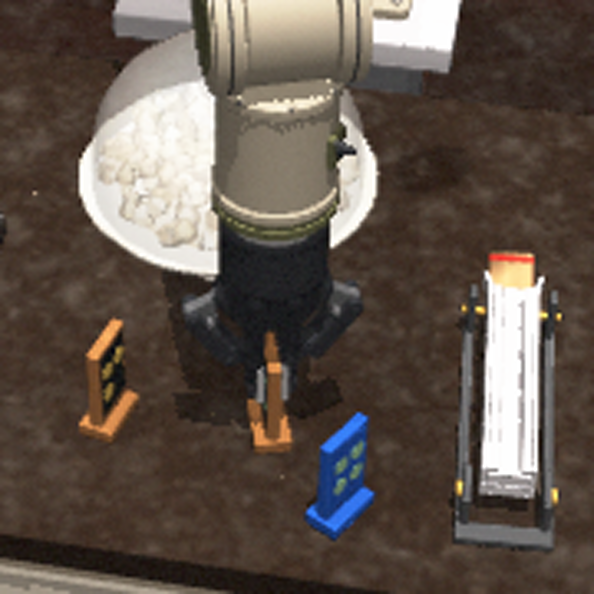

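View pics/w13.png

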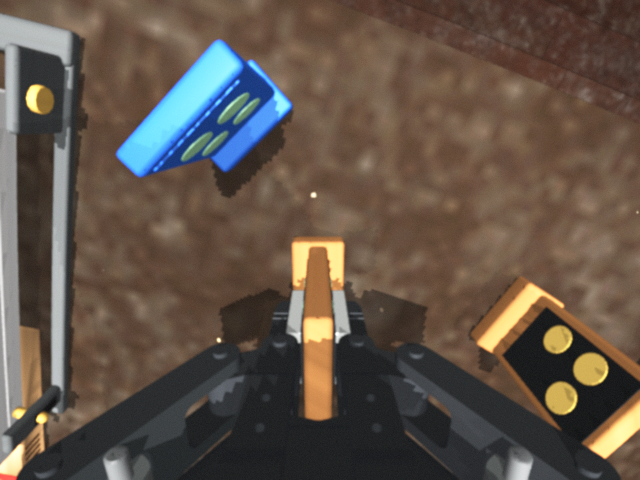

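```bash
python3 -c "
from h import *
go((.647,.075,.17,18.2),(.58,.18,.17,12),(.4416,.2368,.17,3.6),(.4416,.2368,.0898,3.6))"
```

```text
t 20.1 p [0.647  0.0748 0.0584] yaw 18.21 tilt [0.1  0.01] F [-0.2 -1.2  6.1] g 0.0094 j [ 0.13  0.58 -0.42  1.56  0.26  1.05 -1.61]
(0.647, 0.075, 0.17, 18.2) -> [ 3.000e-04 -1.000e-04 -1.116e-01] tw 0.0001
(0.58, 0.18, 0.17, 12) -> [-0.0306 -0.1208 -0.1117] tw 0.1083
(0.4416, 0.2368, 0.17, 3.6) -> [-0.1443 -0.218  -0.1119] tw 0.255
(0.4416, 0.2368, 0.0898, 3.6) -> [-0.1444 -0.2181 -0.0317] tw 0.255
```

Call:
jog_arm(steps=[0, 0, 0, -0.03, 0, 0, 0, 0, -0.07, 0, 0, 0, -0.01, -0.11, 0, 0, -0.01, -0.05, -0.112, 0.03, 0, -0.02, -0.085, -0.112, 0.07, 0, -0.03, -0.12, -0.112, 0.108, 0, -0.065, -0.15, -0.112, 0.16, 0, -0.105, -0.185, -0.112, 0.2, 0, -0.144, -0.218, -0.112, 0.255, 0, -0.144, -0.218, -0.112, 0.255])

```text
clock: 21.1
position: [0.436, 0.2398, 0.1693]
ee_rot: [0.999, 0.034, -0.001, 0.0]
ft_force: [0.1, -0.5, -1.0]
grip_width: 0.108
```

```bash
python3 -c "
from h import *
go((.4416,.2368,.0898,3.6));snap('wrist','w14');snap('side','s14')"
```

```text
t 21.1 p [0.436  0.2398 0.1693] yaw 3.89 tilt [-0.07 -0.03] F [ 0.1 -0.5 -1. ] g 0.0092 j [-0.07  0.16 -0.56  1.87  0.09  1.14 -2.17]
(0.4416, 0.2368, 0.0898, 3.6) -> [0.0055 0.0033 0.0795] tw 0.005
```

View pics/w14.png

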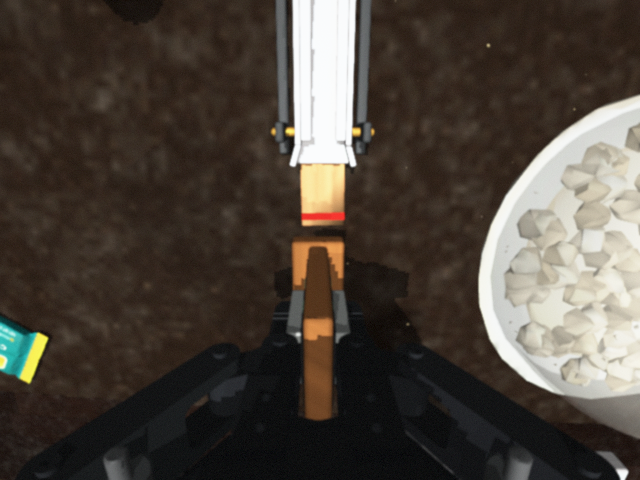

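View pics/s14.png

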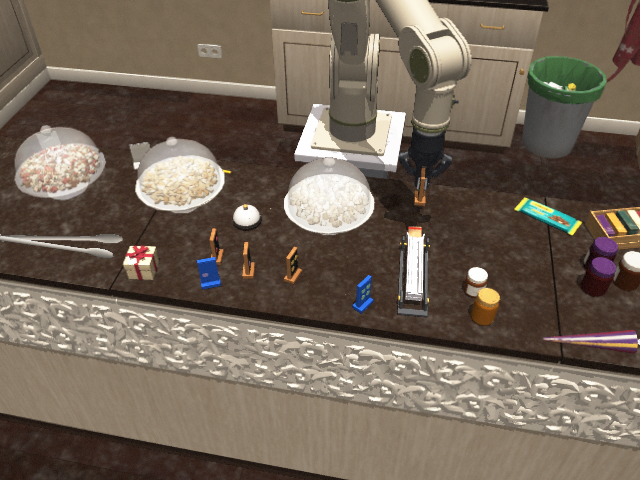

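Call:
jog_arm(steps=[0, 0, 0.002, 0.02, 0.005, 0, 0.003, 0.003, 0.04, 0.005, 0, 0.005, 0.003, 0.06, 0.005, 0, 0.005, 0.003, 0.074, 0.005, 0, 0.005, 0.003, 0.078, 0.005, 0, 0.005, 0.003, 0.078, 0.005, 0, 0.005, 0.003, 0.078, 0.005, 0, 0.005, 0.003, 0.078, 0.005, 0, 0.005, 0.003, 0.078, 0.005, 0, 0.005, 0.003, 0.078, 0.005])

```text
clock: 22.2
position: [0.4468, 0.2342, 0.0917]
ee_rot: [1.0, 0.029, 0.0, -0.0]
ft_force: [-0.3, 0.2, -1.4]
grip_width: 0.11
```

```bash
cat > chk.py <<'E'
from h import *
import sys
fn=sys.argv[1]; v1=int(sys.argv[2]) if len(sys.argv)>2 else 225
o,R=st(); im,d,c=snap('wrist',fn); P=cloud(d,c); T=(P-o['position'])@R
# rail walls
out=[]
for v in range(4,v1,3):
    row=(P[v,:,2]>.042)&(P[v,:,2]<.053)&(abs(np.arange(640)-319)<90)&(im[v].min(1)>120)
    us=np.where(row)[0]
    if len(us)<10: continue
    p=onplane(c,[(us.min()-.5,v),(us.max()+.5,v)],.048)
    if abs(np.linalg.norm(p[0]-p[1])-.0385)<.0015: out.append(p.mean(0))
if len(out)>3:
    q=(np.array(out)-o['position'])@R; k=np.polyfit(q[:,0],q[:,1],1); print('rail n',len(q),'lat@mouthish x',q[[0,-1],0].round(3),q[[0,-1],1].round(4),'angle deg (tool frame, + = rail turns to tool y)',np.degrees(np.arctan(k[0])).round(2),'lat@x=0.0235',np.polyval(k,.0235).round(4))
# foot of held sign: orange pixels low
h=cv2.cvtColor(im,cv2.COLOR_RGB2HSV); zf=o['position'][2]-.058+.012
m=(h[...,0]>5)&(h[...,0]<20)&(h[...,1]>120)&(abs(P[...,2]-zf)<.006)&(abs(T[...,1])<.025)&(T[...,0]>-.03)&(T[...,0]<.06)
q=T[m]
if len(q)>20: print('foot n',len(q),'x',q[:,0].max().round(4),'y',np.percentile(q[:,1],[1,99]).round(4),'mid',np.percentile(q[:,1],[1,99]).mean().round(4),'z',(P[m][:,2].mean()).round(4))
E
python3 chk.py w15
```

```text
t 22.2 p [0.4468 0.2342 0.0917] yaw 3.32 tilt [0.05 0.01] F [-0.3  0.2 -1.4] g 0.0094 j [-0.09  0.27 -0.54  1.93  0.17  0.99 -2.22]
rail n 59 lat@mouthish x [0.131 0.058] [-0.0039 -0.0035] angle deg (tool frame, + = rail turns to tool y) -0.22 lat@x=0.0235 -0.0035
foot n 1645 x 0.0241 y [-0.0141  0.0133] mid -0.0004 z 0.0443
```

View pics/w15.png

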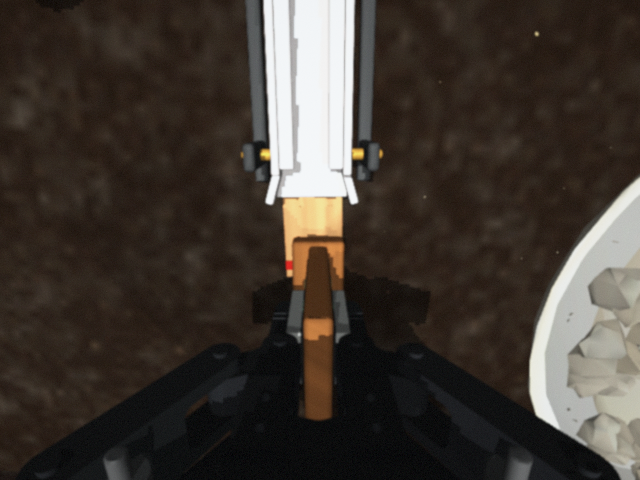

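Call:
jog_arm(steps=[0, 0, -0.002, 0.001, -0.004, 0, 0, -0.003, 0.002, -0.004, 0, 0, -0.003, 0.002, -0.004, 0, 0.005, -0.003, 0.002, -0.004, 0, 0.01, -0.003, 0.002, -0.004, 0, 0.014, -0.003, 0.002, -0.004, 0, 0.014, -0.003, 0.002, -0.004, 0, 0.014, -0.003, 0.002, -0.004, 0, 0.014, -0.003, 0.002, -0.004, 0, 0.014, -0.003, 0.002, -0.004])

```text
clock: 23.25
position: [0.4603, 0.2379, 0.0893]
ee_rot: [1.0, 0.031, 0.0, 0.0]
ft_force: [-0.6, -0.1, -0.6]
grip_width: 0.109
```

```bash
python3 chk.py w16
```

```text
t 23.25 p [0.4603 0.2379 0.0893] yaw 3.55 tilt [ 0.   -0.01] F [-0.6 -0.1 -0.6] g 0.0093 j [-0.09  0.3  -0.53  1.89  0.18  0.99 -2.22]
rail n 69 lat@mouthish x [0.131 0.043] [-0.0007 -0.0006] angle deg (tool frame, + = rail turns to tool y) 0.01 lat@x=0.0235 -0.0006
foot n 1642 x 0.0242 y [-0.0141  0.0133] mid -0.0004 z 0.0419
```

View pics/w16.png

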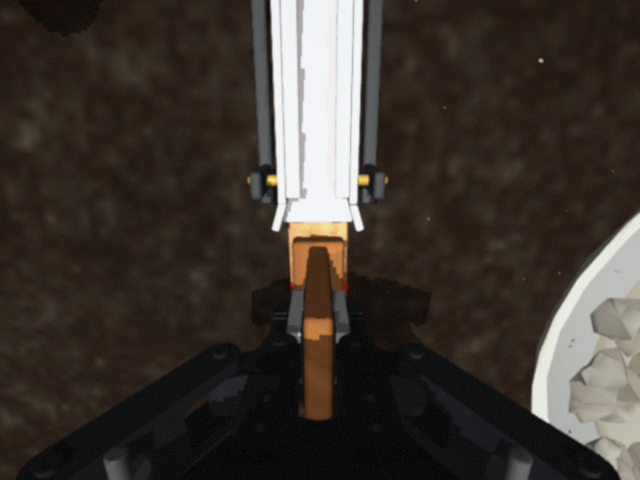

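Call:
jog_arm(steps=[0, 0.004, 0, -0.0005, 0, 0, 0.008, 0, -0.0005, 0, 0, 0.012, 0, -0.0005, 0, 0, 0.016, 0, -0.0005, 0, 0, 0.02, 0, -0.0005, 0, 0, 0.024, 0, -0.0005, 0, 0, 0.028, 0, -0.0005, 0, 0, 0.032, 0, -0.0005, 0, 0, 0.036, 0, -0.0005, 0, 0, 0.036, 0, -0.0005, 0])

```text
clock: 24.3
position: [0.4969, 0.24, 0.0898]
ee_rot: [1.0, 0.031, 0.0, -0.0]
ft_force: [-0.7, 0.2, -0.3]
grip_width: 0.114
```

```bash
python3 chk.py w17
```

```text
t 24.3 p [0.4969 0.24   0.0898] yaw 3.52 tilt [0.01 0.  ] F [-0.7  0.2 -0.3] g 0.0097 j [-0.1   0.37 -0.51  1.81  0.21  1.02 -2.2 ]
rail n 74 lat@mouthish x [0.131 0.036] [-0.0011 -0.0006] angle deg (tool frame, + = rail turns to tool y) -0.04 lat@x=0.0235 -0.0009
foot n 1039 x 0.0242 y [-0.0136  0.013 ] mid -0.0003 z 0.0426
```

View pics/w17.png

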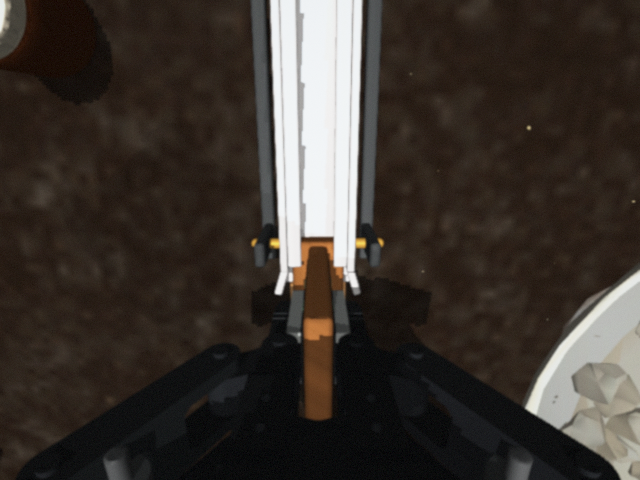

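Call:
jog_arm(steps=[0, 0.009, -0.0004, 0, 0, 0, 0.018, -0.0004, 0, 0, 0, 0.027, -0.0004, 0, 0, 0, 0.036, -0.0004, 0, 0, 0, 0.045, -0.0004, 0, 0, 0, 0.054, -0.0004, 0, 0, 0, 0.063, -0.0004, 0, 0, 0, 0.072, -0.0004, 0, 0, 0, 0.08, -0.0004, 0, 0, 0, 0.08, -0.0004, 0, 0])

```text
clock: 25.35
position: [0.5772, 0.2453, 0.0897]
ee_rot: [1.0, 0.031, 0.0, -0.0]
ft_force: [0.1, -0.1, -2.0]
grip_width: 0.112
```

```bash
python3 chk.py w18
```

```text
t 25.35 p [0.5772 0.2453 0.0897] yaw 3.5 tilt [0.02 0.  ] F [ 0.1 -0.1 -2. ] g 0.0096 j [-0.11  0.51 -0.47  1.61  0.25  1.09 -2.16]
rail n 63 lat@mouthish x [0.118 0.036] [-0.0009 -0.0008] angle deg (tool frame, + = rail turns to tool y) -0.02 lat@x=0.0235 -0.0009
foot n 604 x 0.0245 y [-0.0087  0.0075] mid -0.0006 z 0.0425
```

View pics/w18.png

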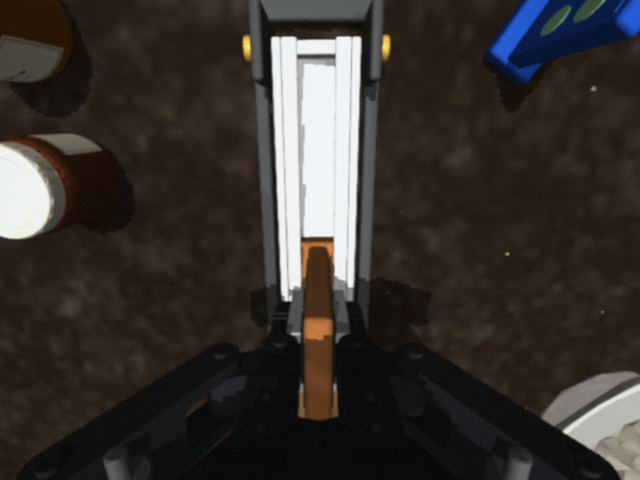

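Call:
jog_arm(steps=[0, 0.01, -0.0003, 0, 0, 0, 0.02, -0.0003, 0, 0, 0, 0.03, -0.0003, 0, 0, 0, 0.04, -0.0003, 0, 0, 0, 0.05, -0.0003, 0, 0, 0, 0.06, -0.0003, 0, 0, 0, 0.07, -0.0003, 0, 0, 0, 0.078, -0.0003, 0, 0, 0, 0.084, -0.0003, 0, 0, 0, 0.084, -0.0003, 0, 0])

```text
clock: 26.4
position: [0.6606, 0.2508, 0.0896]
ee_rot: [1.0, 0.031, 0.0, 0.0]
ft_force: [-0.9, 0.1, -1.2]
grip_width: 0.113
```

```bash
python3 chk.py w19
```

```text
t 26.4 p [0.6606 0.2508 0.0896] yaw 3.52 tilt [ 0.01 -0.  ] F [-0.9  0.1 -1.2] g 0.0096 j [-0.14  0.66 -0.43  1.37  0.29  1.17 -2.11]
foot n 301 x 0.0244 y [-0.0085  0.0075] mid -0.0005 z 0.0425
```

View pics/w19.png

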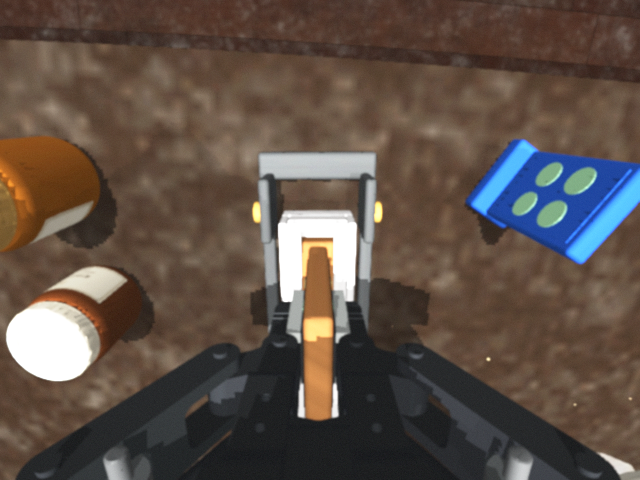

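Call:
jog_arm(steps=[0, 0.003, 0, 0, 0, 0, 0.005, 0, 0.0005, 0, 0, 0.005, 0, 0.0005, 0, 0.02, 0.005, 0, 0.0005, 0, 0.035, 0.005, 0, 0.0005, 0, 0.035, 0.005, 0, 0.0, 0, 0.035, 0.005, 0, -0.02, 0, 0.035, 0.005, 0, -0.05, 0, 0.035, 0.005, 0, -0.09, 0, 0.035, 0.005, 0, -0.12, 0])

```text
clock: 27.45
position: [0.6652, 0.2514, 0.2125]
ee_rot: [1.0, 0.031, 0.001, -0.0]
ft_force: [0.6, 1.0, 0.5]
grip_width: 0.409
```

```bash
python3 chk.py w20; python3 - <<'E'
from h import *
snap('top','top20'); im,d,c=load('top20'); P=cloud(d,c)
m=(P[...,2]>0.075)&(P[...,2]<.1)&(P[...,0]>.55)&(P[...,0]<.72)&(P[...,1]<.2)&(P[...,1]>-.35)
n,l,s,ce=cv2.connectedComponentsWithStats(m.astype(np.uint8))
for i in range(1,n):
    if s[i,4]>15: print(ce[i].round(),cv2.minAreaRect((P[l==i][:,:2]*1000).astype(np.float32)),im[l==i].mean(0).round())
E
```

```text
t 27.45 p [0.6652 0.2514 0.2125] yaw 3.54 tilt [0.1  0.04] F [0.6 1.  0.5] g 0.0349 j [-0.14  0.58 -0.45  1.23  0.25  1.39 -2.08]
rail n 12 lat@mouthish x [0.03  0.002] [-0.0004  0.0001] angle deg (tool frame, + = rail turns to tool y) -1.15 lat@x=0.0235 -0.0003
[273. 202.] ((708.2811889648438, 143.6570587158203), (11.188419342041016, 27.631967544555664), 63.795257568359375) [ 55. 121. 200.]
[403. 200.] ((716.1761474609375, -231.39405822753906), (10.065755844116211, 36.3808479309082), 25.18722152709961) [ 54. 123. 207.]
[378. 218.] ((662.3330688476562, -156.5975341796875), (43.545345306396484, 11.212688446044922), 11.72382926940918) [189. 140.  76.]
[338. 219.] ((657.355224609375, -43.708831787109375), (10.680924415588379, 43.82524871826172), 78.4998779296875) [195. 146.  79.]
[410. 228.] ((631.0325317382812, -247.62765502929688), (43.83613586425781, 11.915440559387207), 6.621812343597412) [163. 122.  68.]
```

View pics/w20.png

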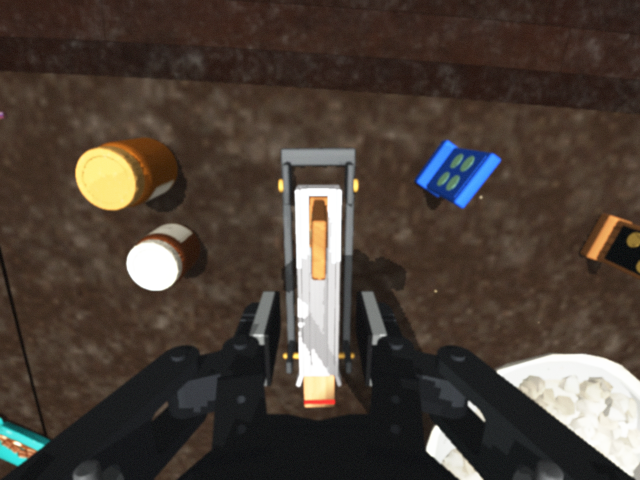

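View pics/top20.png

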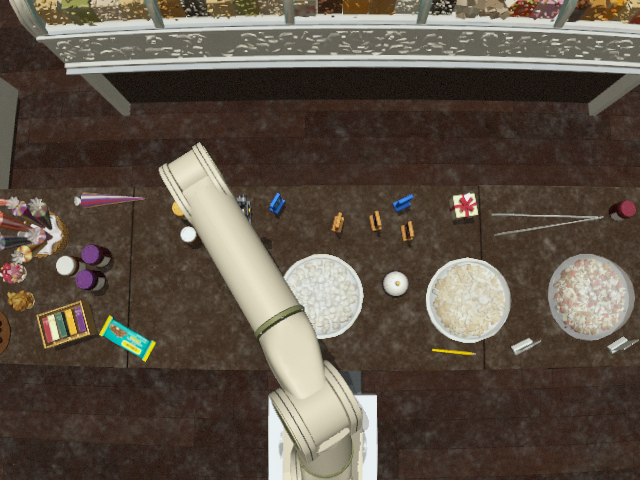

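```bash
python3 -c "
from h import *
go((.657,-.044,.21,-11.5),(.657,-.044,.165,-11.5))"
```

```text
t 27.55 p [0.6667 0.2523 0.2157] yaw 3.53 tilt [0.43 0.18] F [-0.8 -0.1  0.2] g 0.0345 j [-0.14  0.58 -0.45  1.22  0.25  1.39 -2.08]
(0.657, -0.044, 0.21, -11.5) -> [-0.0279  0.2952  0.0047] tw 0.2623
(0.657, -0.044, 0.165, -11.5) -> [-0.0283  0.2953  0.0497] tw 0.2623
```

Call:
jog_arm(steps=[0.05, 0, 0.04, 0, 0.03, 0.05, -0.005, 0.08, 0, 0.06, 0.05, -0.01, 0.12, 0, 0.1, 0.05, -0.013, 0.16, 0, 0.14, 0.05, -0.017, 0.2, 0, 0.18, 0.05, -0.021, 0.24, 0, 0.22, 0.05, -0.025, 0.27, 0.01, 0.25, 0.05, -0.028, 0.295, 0.03, 0.262, 0.05, -0.028, 0.295, 0.05, 0.262, 0.05, -0.028, 0.295, 0.05, 0.262])

```text
clock: 28.55
position: [0.6534, -0.0459, 0.1565]
ee_rot: [0.995, -0.101, -0.003, 0.0]
ft_force: [-0.9, 0.0, -0.7]
grip_width: 0.586
```

```bash
cat > sg.py <<'E'
from h import *
import sys
fn=sys.argv[1]; o,R=st(); im,d,c=snap('wrist',fn); P=cloud(d,c)
m=(P[...,2]>.078)&(P[...,2]<.095)&(np.hypot(P[...,0]-o['position'][0],P[...,1]-o['position'][1])<.06)
n,l,s,ce=cv2.connectedComponentsWithStats(m.astype(np.uint8))
for i in range(1,n):
    if s[i,4]<200: continue
    q=P[l==i]; r=cv2.minAreaRect((q[:,:2]*1000).astype(np.float32)); a=r[2] if r[1][0]>r[1][1] else r[2]-90
    a=(a+90)%180-90
    print(s[i,4],ce[i].round(),'ctr',r[0],'size',r[1],'yaw',a,im[l==i].mean(0).round())
    go((r[0][0]/1000,r[0][1]/1000,.0585,a))
E
python3 sg.py w21
```

```text
t 28.55 p [ 0.6534 -0.0459  0.1565] yaw -11.55 tilt [-0.29  0.  ] F [-0.9  0.  -0.7] g 0.05 j [ 0.25  0.48 -0.34  1.47  0.17  1.22 -1.88]
1192 [316. 255.] ctr (658.2868041992188, -45.124298095703125) size (10.96706485748291, 43.82068634033203) yaw -13.390830993652344 [238. 205. 130.]
t 28.6 p [ 0.6543 -0.0447  0.1585] yaw -11.46 tilt [-0.16  0.03] F [0.1 1.5 0.1] g 0.0502 j [ 0.25  0.48 -0.34  1.47  0.17  1.23 -1.88]
(0.6582868041992187, -0.045124298095703126, 0.0585, -13.390830993652344) -> [ 0.0043 -0.0004  0.1   ] tw 0.0336
```

View pics/w21.png

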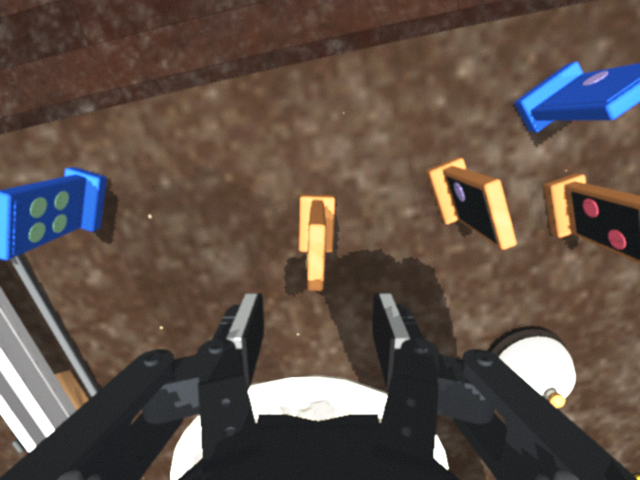

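Call:
jog_arm(steps=[0.05, 0.001, 0, 0.01, 0.032, 0.05, 0.001, 0, 0.02, 0.032, 0.05, 0.001, 0, 0.03, 0.032, 0.05, 0.001, 0, 0.035, 0.032, 0.05, 0.001, 0, 0.035, 0.032, 0.05, 0.001, 0, 0.035, 0.032, 0.05, 0.001, 0, 0.035, 0.032, 0.05, 0.001, 0, 0.035, 0.032, 0.05, 0.001, 0, 0.035, 0.032, 0.05, 0.001, 0, 0.035, 0.032])

```text
clock: 29.6
position: [0.6563, -0.0452, 0.125]
ee_rot: [0.993, -0.116, 0.0, 0.0]
ft_force: [0.5, 0.6, 0.6]
grip_width: 0.582
```

```bash
python3 sg.py w22
```

```text
t 29.6 p [ 0.6563 -0.0452  0.125 ] yaw -13.31 tilt [ 0.02 -0.  ] F [0.5 0.6 0.6] g 0.0497 j [ 0.24  0.51 -0.33  1.49  0.17  1.16 -1.92]
1598 [318. 282.] ctr (658.1581420898438, -45.16924285888672) size (10.963071823120117, 44.61591339111328) yaw -13.789482116699219 [229. 192. 123.]
t 29.65 p [ 0.6562 -0.0452  0.1249] yaw -13.31 tilt [ 0.01 -0.  ] F [-0.6 -0.4 -0.5] g 0.05 j [ 0.24  0.51 -0.33  1.49  0.17  1.16 -1.92]
(0.6581581420898438, -0.04516924285888672, 0.0585, -13.789482116699219) -> [ 0.0019 -0.0005  0.0664] tw 0.0084
```

Call:
jog_arm(steps=[0.05, 0.001, 0, 0.02, 0.007, 0.05, 0.002, 0, 0.04, 0.007, 0.05, 0.002, 0, 0.058, 0.007, 0.05, 0.002, 0, 0.066, 0.007, 0.05, 0.002, 0, 0.066, 0.007, 0.02, 0.002, 0, 0.066, 0.007, 0, 0.002, 0, 0.066, 0.007, 0, 0.002, 0, 0.066, 0.007, 0, 0.002, 0, 0.066, 0.007, 0, 0.002, 0, 0.066, 0.007])

```text
clock: 30.65
position: [0.6588, -0.0457, 0.0599]
ee_rot: [0.993, -0.119, 0.001, 0.0]
ft_force: [-0.5, -0.3, 5.0]
grip_width: 0.115
```

```bash
python3 -c "
from h import *
go((.658,-.045,.17,-13.5),(.64,.08,.17,-8),(.58,.18,.17,0),(.442,.2372,.17,3.55))"
```

```text
t 30.65 p [ 0.6588 -0.0457  0.0599] yaw -13.72 tilt [ 0.1  -0.02] F [-0.5 -0.3  5. ] g 0.0098 j [ 0.23  0.58 -0.32  1.54  0.2   1.05 -1.94]
(0.658, -0.045, 0.17, -13.5) -> [-0.0008 -0.0005 -0.1101] tw -0.0038
(0.64, 0.08, 0.17, -8) -> [-0.0479 -0.1177 -0.1102] tw -0.0998
(0.58, 0.18, 0.17, 0) -> [-0.1299 -0.2006 -0.1103] tw -0.2394
(0.442, 0.2372, 0.17, 3.55) -> [-0.2775 -0.2235 -0.1105] tw -0.3013
```

Call:
jog_arm(steps=[0, 0, 0, -0.03, 0, 0, 0, 0, -0.07, 0, 0, 0, -0.01, -0.11, 0, 0, -0.015, -0.04, -0.11, -0.03, 0, -0.03, -0.08, -0.11, -0.06, 0, -0.048, -0.118, -0.11, -0.1, 0, -0.07, -0.14, -0.11, -0.14, 0, -0.095, -0.165, -0.11, -0.18, 0, -0.115, -0.185, -0.11, -0.21, 0, -0.13, -0.2, -0.11, -0.24])

```text
clock: 31.65
position: [0.578, 0.1815, 0.1688]
ee_rot: [1.0, 0.002, -0.0, -0.0]
ft_force: [-0.2, 0.4, -0.8]
grip_width: 0.114
```

```bash
python3 -c "
from h import *
go((.442,.2372,.17,3.55),(.442,.2372,.0915,3.55))"
```

```text
t 31.65 p [0.578  0.1815 0.1688] yaw 0.22 tilt [-0.01  0.01] F [-0.2  0.4 -0.8] g 0.0098 j [-0.    0.39 -0.47  1.59  0.18  1.21 -2.08]
(0.442, 0.2372, 0.17, 3.55) -> [-0.1357 -0.0562 -0.0011] tw -0.0581
(0.442, 0.2372, 0.0915, 3.55) -> [-0.1357 -0.0562  0.0774] tw -0.0581
```

Call:
jog_arm(steps=[0, -0.035, -0.02, 0, -0.02, 0, -0.07, -0.035, 0, -0.035, 0, -0.105, -0.05, 0, -0.05, 0, -0.137, -0.057, 0, -0.058, 0, -0.137, -0.057, 0.03, -0.058, 0, -0.137, -0.057, 0.055, -0.058, 0, -0.137, -0.057, 0.072, -0.058, 0, -0.137, -0.057, 0.077, -0.058, 0, -0.137, -0.057, 0.077, -0.058, 0, -0.137, -0.057, 0.077, -0.058])

```text
clock: 32.65
position: [0.4428, 0.2366, 0.0927]
ee_rot: [1.0, 0.029, 0.001, -0.0]
ft_force: [0.4, -0.1, -1.4]
grip_width: 0.111
```

```bash
python3 chk.py w23
```

```text
t 32.65 p [0.4428 0.2366 0.0927] yaw 3.36 tilt [0.07 0.03] F [ 0.4 -0.1 -1.4] g 0.0095 j [-0.08  0.27 -0.56  1.93  0.17  0.99 -2.23]
rail n 57 lat@mouthish x [0.132 0.06 ] [-0.0011 -0.0008] angle deg (tool frame, + = rail turns to tool y) -0.11 lat@x=0.0235 -0.0009
foot n 1571 x 0.023 y [-0.014   0.0135] mid -0.0002 z 0.044
```

View pics/w23.png

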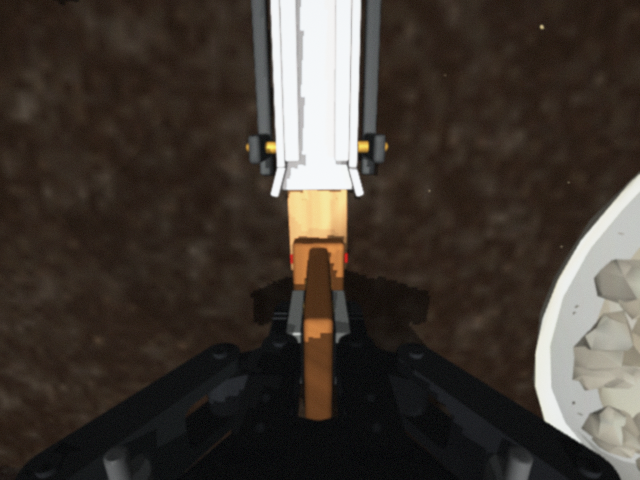

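Call:
jog_arm(steps=[0, 0, -0.0007, 0.0015, -0.003, 0, 0.007, -0.0007, 0.0015, -0.003, 0, 0.014, -0.0007, 0.0015, -0.003, 0, 0.021, -0.0007, 0.0015, -0.003, 0, 0.028, -0.0007, 0.0015, -0.003, 0, 0.035, -0.0007, 0.0015, -0.003, 0, 0.042, -0.0007, 0.0015, -0.003, 0, 0.049, -0.0007, 0.0015, -0.003, 0, 0.055, -0.0007, 0.0015, -0.003, 0, 0.055, -0.0007, 0.0015, -0.003])

```text
clock: 33.7
position: [0.4978, 0.2402, 0.0902]
ee_rot: [1.0, 0.031, 0.0, -0.0]
ft_force: [0.4, 0.0, -0.9]
grip_width: 0.112
```

```bash
python3 chk.py w24
```

```text
t 33.7 p [0.4978 0.2402 0.0902] yaw 3.51 tilt [0.01 0.01] F [ 0.4  0.  -0.9] g 0.0096 j [-0.09  0.37 -0.53  1.81  0.22  1.02 -2.2 ]
rail n 74 lat@mouthish x [0.131 0.035] [-0.0007 -0.0006] angle deg (tool frame, + = rail turns to tool y) -0.03 lat@x=0.0235 -0.0007
foot n 986 x 0.0229 y [-0.0134  0.0131] mid -0.0001 z 0.0418
```

View pics/w24.png

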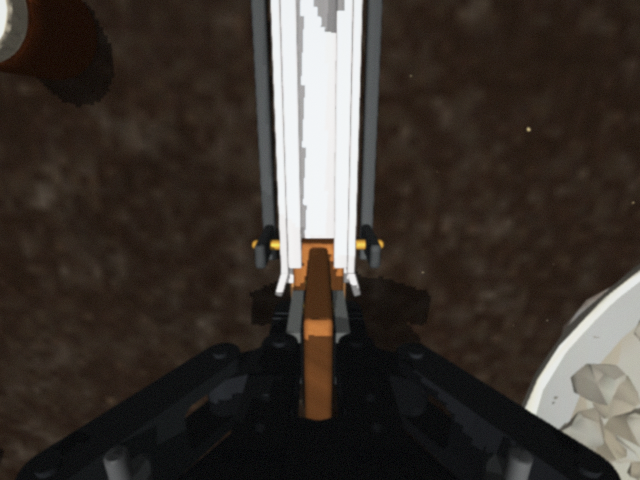

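Call:
jog_arm(steps=[0, 0.012, -0.0004, -0.0004, 0, 0, 0.024, -0.0004, -0.0004, 0, 0, 0.036, -0.0004, -0.0004, 0, 0, 0.048, -0.0004, -0.0004, 0, 0, 0.06, -0.0004, -0.0004, 0, 0, 0.072, -0.0004, -0.0004, 0, 0, 0.084, -0.0004, -0.0004, 0, 0, 0.096, -0.0004, -0.0004, 0, 0, 0.108, -0.0004, -0.0004, 0, 0, 0.112, -0.0004, -0.0004, 0])

```text
clock: 34.75
position: [0.6105, 0.2472, 0.0903]
ee_rot: [1.0, 0.03, 0.0, 0.0]
ft_force: [0.3, -0.1, -0.2]
grip_width: 0.113
```

```bash
python3 chk.py w25
```

```text
t 34.75 p [0.6105 0.2472 0.0903] yaw 3.48 tilt [ 0.02 -0.01] F [ 0.3 -0.1 -0.2] g 0.0096 j [-0.11  0.57 -0.47  1.51  0.28  1.12 -2.15]
rail n 36 lat@mouthish x [0.085 0.035] [-0.0012 -0.0011] angle deg (tool frame, + = rail turns to tool y) -0.18 lat@x=0.0235 -0.0011
foot n 35 x 0.0064 y [-0.009   0.0071] mid -0.0009 z 0.0416
```

View pics/w25.png

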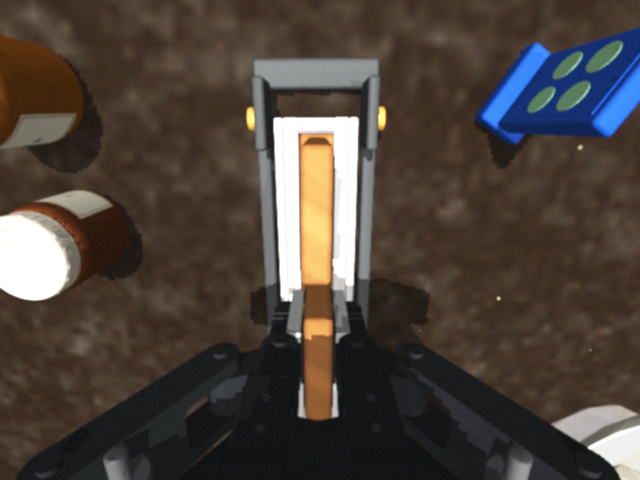

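Call:
jog_arm(steps=[0, 0.003, -0.0005, 0, -0.002, 0, 0.006, -0.0005, 0, -0.002, 0, 0.009, -0.0005, 0.0003, -0.002, 0, 0.009, -0.0005, 0.0003, -0.002, 0.02, 0.009, -0.0005, 0.0003, -0.002, 0.035, 0.009, -0.0005, 0.0003, -0.002, 0.035, 0.009, 0, -0.01, -0.002, 0.035, 0.009, 0, -0.04, -0.002, 0.035, 0.009, 0, -0.08, -0.002, 0.035, 0.009, 0, -0.12, -0.002])

```text
clock: 35.8
position: [0.6175, 0.2482, 0.2129]
ee_rot: [0.999, 0.032, 0.0, -0.0]
ft_force: [-0.6, -0.2, 0.5]
grip_width: 0.411
```

```bash
python3 chk.py w26; python3 -c "
from h import *
go((.662,-.157,.22,11.7))"
```

```text
t 35.8 p [0.6175 0.2482 0.2129] yaw 3.67 tilt [0. 0.] F [-0.6 -0.2  0.5] g 0.0351 j [-0.1   0.49 -0.49  1.37  0.23  1.34 -2.1 ]
rail n 32 lat@mouthish x [0.079 0.002] [-0.0007 -0.0003] angle deg (tool frame, + = rail turns to tool y) 0.14 lat@x=0.0235 -0.0005
t 35.85 p [0.6198 0.2495 0.221 ] yaw 3.65 tilt [0.53 0.23] F [0.9 1.7 6.4] g 0.0352 j [-0.1   0.48 -0.49  1.36  0.23  1.35 -2.1 ]
(0.662, -0.157, 0.22, 11.7) -> [ 1.620e-02  4.084e-01 -2.000e-04] tw -0.1405
```

View pics/w26.png

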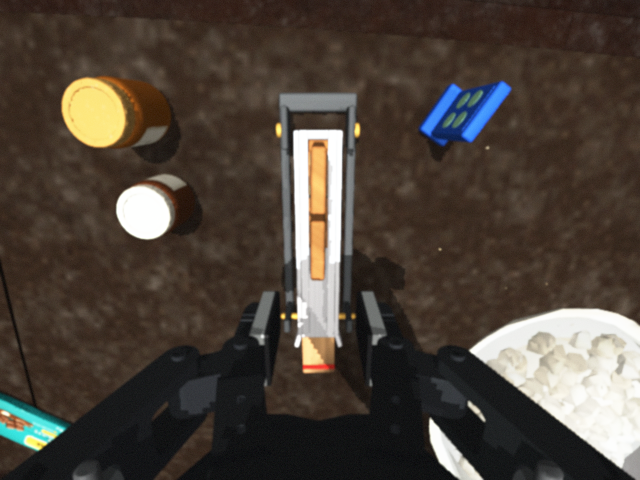

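Call:
jog_arm(steps=[0.045, 0.002, 0.03, 0, -0.01, 0.045, 0.004, 0.07, 0, -0.03, 0.045, 0.006, 0.115, 0, -0.05, 0.045, 0.008, 0.16, 0, -0.06, 0.045, 0.01, 0.205, 0, -0.08, 0.045, 0.012, 0.25, 0, -0.1, 0.045, 0.014, 0.295, 0, -0.12, 0.045, 0.016, 0.34, 0, -0.13, 0.045, 0.018, 0.38, 0, -0.14, 0.045, 0.018, 0.408, 0, -0.14])

```text
clock: 36.85
position: [0.6616, -0.1617, 0.2114]
ee_rot: [0.995, 0.1, 0.0, 0.001]
ft_force: [0.0, -0.1, -0.3]
grip_width: 0.524
```

```bash
python3 -c "
from h import *
go((.662,-.157,.14,11.7))"
```

```text
t 36.85 p [ 0.6616 -0.1617  0.2114] yaw 11.53 tilt [ 0.04 -0.08] F [ 0.  -0.1 -0.3] g 0.0447 j [ 0.43  0.5  -0.37  1.33  0.18  1.34 -1.31]
(0.662, -0.157, 0.14, 11.7) -> [ 0.0013 -0.0046  0.0714] tw -0.003
```

Call:
jog_arm(steps=[0.045, 0, -0.002, 0.02, 0, 0.045, 0.001, -0.004, 0.04, 0, 0.045, 0.001, -0.004, 0.06, 0, 0.045, 0.001, -0.004, 0.075, 0, 0.045, 0.001, -0.004, 0.085, 0, 0.045, 0.001, -0.004, 0.085, 0, 0.045, 0.001, -0.004, 0.085, 0, 0.045, 0.001, -0.004, 0.085, 0, 0.045, 0.001, -0.004, 0.085, 0, 0.045, 0.001, -0.004, 0.085, 0])

```text
clock: 37.85
position: [0.6622, -0.1537, 0.1263]
ee_rot: [0.995, 0.102, 0.0, 0.0]
ft_force: [0.7, 0.5, 0.5]
grip_width: 0.529
```

```bash
python3 sg.py w27
```

```text
t 37.85 p [ 0.6622 -0.1537  0.1263] yaw 11.68 tilt [ 0.05 -0.02] F [0.7 0.5 0.5] g 0.0452 j [ 0.42  0.56 -0.37  1.43  0.21  1.19 -1.34]
1547 [325. 284.] ctr (663.066650390625, -157.54080200195312) size (43.86920928955078, 10.809822082519531) yaw 11.504315376281738 [233. 191. 119.]
t 37.9 p [ 0.6621 -0.1537  0.1262] yaw 11.68 tilt [ 0.04 -0.01] F [-1.  -0.6  0.7] g 0.045 j [ 0.42  0.56 -0.37  1.43  0.21  1.19 -1.34]
(0.663066650390625, -0.1575408020019531, 0.0585, 11.504315376281738) -> [0.0001 0.0039 0.0677] tw 0.003
```

View pics/w27.png

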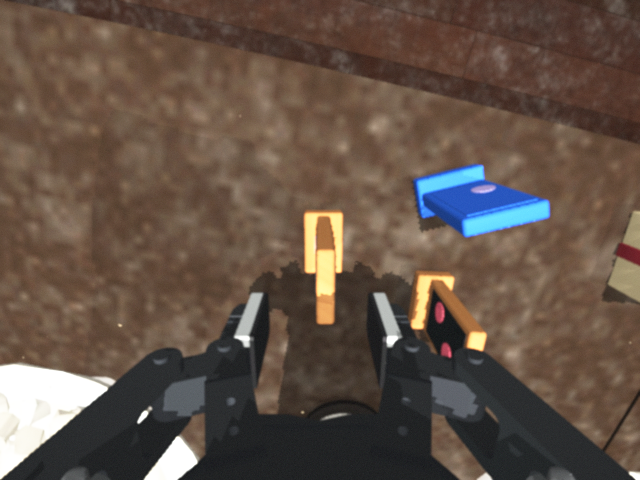

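Call:
jog_arm(steps=[0.045, 0, 0.004, 0.01, 0.003, 0.045, 0, 0.004, 0.03, 0.003, 0.045, 0, 0.004, 0.05, 0.003, 0.045, 0, 0.004, 0.064, 0.003, 0.045, 0, 0.004, 0.067, 0.003, 0.02, 0, 0.004, 0.067, 0.003, 0, 0, 0.004, 0.067, 0.003, 0, 0, 0.004, 0.067, 0.003, 0, 0, 0.004, 0.067, 0.003, 0, 0, 0.004, 0.067, 0.003])

```text
clock: 38.9
position: [0.6635, -0.1577, 0.0599]
ee_rot: [0.995, 0.1, 0.001, 0.0]
ft_force: [0.2, -0.3, 6.1]
grip_width: 0.115
```

```bash
python3 -c "
from h import *
go((.663,-.157,.17,11.5),(.655,-.02,.17,11.5),(.62,.12,.17,8),(.58,.18,.17,5),(.442,.2372,.17,3.55))"
```

```text
t 38.9 p [ 0.6635 -0.1577  0.0599] yaw 11.5 tilt [ 0.11 -0.03] F [ 0.2 -0.3  6.1] g 0.0099 j [ 0.42  0.63 -0.35  1.47  0.23  1.08 -1.35]
(0.663, -0.157, 0.17, 11.5) -> [-0.0002 -0.0007 -0.1101] tw 0.0
(0.655, -0.02, 0.17, 11.5) -> [ 0.0193 -0.1365 -0.1102] tw 0.0
(0.62, 0.12, 0.17, 8) -> [ 0.0129 -0.2807 -0.1103] tw 0.0611
(0.58, 0.18, 0.17, 5) -> [-0.0143 -0.3475 -0.1104] tw 0.1135
(0.442, 0.2372, 0.17, 3.55) -> [-0.1381 -0.431  -0.1107] tw 0.1388
```

Call:
jog_arm(steps=[0, 0, 0, -0.03, 0, 0, 0, 0, -0.07, 0, 0, 0.002, -0.01, -0.11, 0, 0, 0.008, -0.05, -0.11, 0, 0, 0.014, -0.095, -0.11, 0, 0, 0.019, -0.14, -0.11, 0.01, 0, 0.017, -0.185, -0.11, 0.03, 0, 0.015, -0.23, -0.11, 0.05, 0, 0.013, -0.275, -0.11, 0.06, 0, 0, -0.315, -0.11, 0.09])

```text
clock: 39.9
position: [0.5993, 0.1535, 0.1684]
ee_rot: [0.998, 0.056, -0.0, -0.0]
ft_force: [-0.3, 0.6, -1.6]
grip_width: 0.113
```

```bash
python3 -c "
from h import *
go((.57,.19,.17,4.5),(.442,.2372,.17,3.55),(.442,.2372,.0915,3.55))"
```

```text
t 39.9 p [0.5993 0.1535 0.1684] yaw 6.38 tilt [-0.01  0.03] F [-0.3  0.6 -1.6] g 0.0096 j [ 0.05  0.41 -0.48  1.56  0.2   1.22 -1.92]
(0.57, 0.19, 0.17, 4.5) -> [-0.025  -0.0395 -0.0015] tw 0.0328
(0.442, 0.2372, 0.17, 3.55) -> [-0.147  -0.1006 -0.0015] tw 0.0494
(0.442, 0.2372, 0.0915, 3.55) -> [-0.147  -0.1006  0.077 ] tw 0.0494
```

Call:
jog_arm(steps=[0, -0.025, -0.035, 0, 0.02, 0, -0.06, -0.06, 0, 0.03, 0, -0.1, -0.08, 0, 0.04, 0, -0.14, -0.1, 0, 0.049, 0, -0.148, -0.101, 0.02, 0.049, 0, -0.148, -0.101, 0.05, 0.049, 0, -0.148, -0.101, 0.07, 0.049, 0, -0.148, -0.101, 0.077, 0.049, 0, -0.148, -0.101, 0.077, 0.049, 0, -0.148, -0.101, 0.077, 0.049])

```text
clock: 40.9
position: [0.4422, 0.2354, 0.0926]
ee_rot: [1.0, 0.031, 0.0, -0.0]
ft_force: [1.2, -0.3, -0.5]
grip_width: 0.111
```

```bash
python3 chk.py w28
```

```text
t 40.9 p [0.4422 0.2354 0.0926] yaw 3.54 tilt [0.05 0.03] F [ 1.2 -0.3 -0.5] g 0.0095 j [-0.07  0.26 -0.57  1.93  0.17  0.99 -2.22]
rail n 56 lat@mouthish x [0.132 0.062] [-0.002 -0.002] angle deg (tool frame, + = rail turns to tool y) 0.1 lat@x=0.0235 -0.0021
foot n 1574 x 0.023 y [-0.014   0.0135] mid -0.0003 z 0.0439
```

View pics/w28.png

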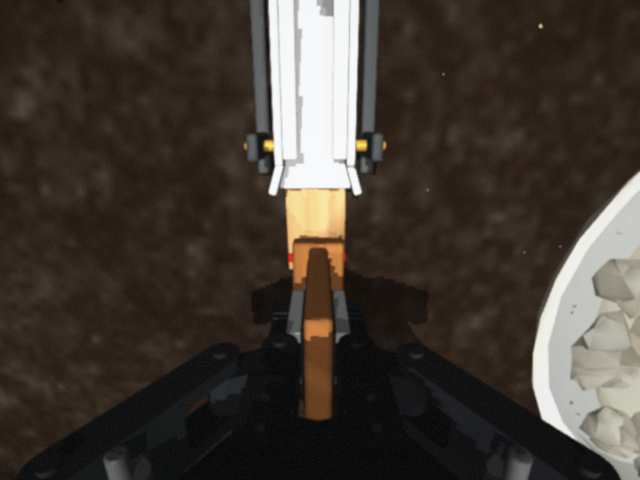

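Call:
jog_arm(steps=[0, 0, -0.0018, 0.0012, 0, 0, 0.007, -0.0018, 0.0012, 0, 0, 0.014, -0.0018, 0.0012, 0, 0, 0.021, -0.0018, 0.0012, 0, 0, 0.028, -0.0018, 0.0012, 0, 0, 0.035, -0.0018, 0.0012, 0, 0, 0.042, -0.0018, 0.0012, 0, 0, 0.049, -0.0018, 0.0012, 0, 0, 0.055, -0.0018, 0.0012, 0, 0, 0.055, -0.0018, 0.0012, 0])

```text
clock: 41.95
position: [0.4972, 0.2402, 0.0904]
ee_rot: [1.0, 0.031, 0.0, -0.0]
ft_force: [-0.1, -0.0, -1.5]
grip_width: 0.109
```

```bash
python3 chk.py w29
```

```text
t 41.95 p [0.4972 0.2402 0.0904] yaw 3.51 tilt [0.01 0.01] F [-0.1 -0.  -1.5] g 0.0093 j [-0.08  0.37 -0.53  1.81  0.22  1.02 -2.21]
rail n 74 lat@mouthish x [0.131 0.035] [-0.0007 -0.0006] angle deg (tool frame, + = rail turns to tool y) -0.03 lat@x=0.0235 -0.0007
foot n 1006 x 0.023 y [-0.0134  0.0131] mid -0.0002 z 0.042
```

View pics/w29.png

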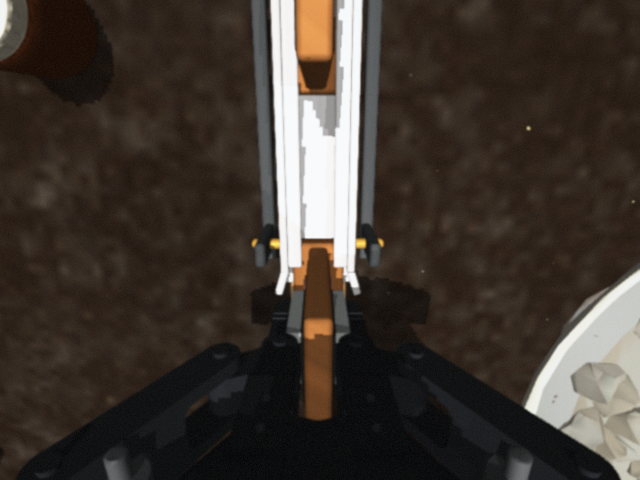

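Call:
jog_arm(steps=[0, 0.009, -0.0004, -0.0004, 0, 0, 0.018, -0.0004, -0.0004, 0, 0, 0.027, -0.0004, -0.0004, 0, 0, 0.036, -0.0004, -0.0004, 0, 0, 0.045, -0.0004, -0.0004, 0, 0, 0.054, -0.0004, -0.0004, 0, 0, 0.062, -0.0004, -0.0004, 0, 0, 0.069, -0.0004, -0.0004, 0, 0, 0.073, -0.0004, -0.0004, 0, 0, 0.075, -0.0004, -0.0004, 0])

```text
clock: 43.0
position: [0.5715, 0.2453, 0.0908]
ee_rot: [1.0, 0.031, -0.0, 0.0]
ft_force: [-1.7, -0.4, -1.8]
grip_width: 0.109
```

```bash
python3 chk.py w30
```

```text
t 43.0 p [0.5715 0.2453 0.0908] yaw 3.53 tilt [-0.01 -0.01] F [-1.7 -0.4 -1.8] g 0.0093 j [-0.1   0.5  -0.49  1.62  0.26  1.09 -2.17]
rail n 67 lat@mouthish x [0.123 0.035] [-0.0003 -0.0006] angle deg (tool frame, + = rail turns to tool y) 0.03 lat@x=0.0235 -0.0006
foot n 27 x 0.0599 y [-0.0086  0.0075] mid -0.0006 z 0.0413
```

View pics/w30.png

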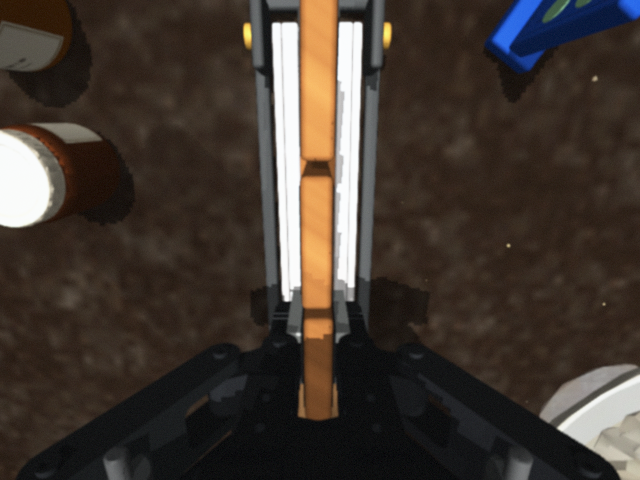

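Call:
jog_arm(steps=[0, 0.002, -0.0002, 0, 0, 0, 0.003, -0.0002, 0, 0, 0, 0.003, -0.0002, 0, 0, 0, 0.003, -0.0002, 0.0003, 0, 0.02, 0.003, -0.0002, 0.0003, 0, 0.035, 0.003, 0, 0.0003, 0, 0.035, 0.003, 0, -0.01, 0, 0.035, 0.003, 0, -0.04, 0, 0.035, 0.003, 0, -0.08, 0, 0.035, 0.003, 0, -0.12, 0])

```text
clock: 44.05
position: [0.5742, 0.2455, 0.2131]
ee_rot: [1.0, 0.031, 0.0, -0.0]
ft_force: [0.6, 0.5, 0.1]
grip_width: 0.41
```

```bash
python3 chk.py w31; python3 - <<'E'
from h import *
snap('top','top31'); im,d,c=load('top31'); P=cloud(d,c)
m=(P[...,2]>0.075)&(P[...,2]<.1)&(P[...,0]>.55)&(P[...,0]<.74)&(P[...,1]<.2)&(P[...,1]>-.35)
n,l,s,ce=cv2.connectedComponentsWithStats(m.astype(np.uint8))
for i in range(1,n):
    if s[i,4]>15: print(ce[i].round(),cv2.minAreaRect((P[l==i][:,:2]*1000).astype(np.float32)),im[l==i].mean(0).round())
go((.631,-.248,.22,6.6))
E
```

```text
t 44.05 p [0.5742 0.2455 0.2131] yaw 3.55 tilt [0.03 0.01] F [0.6 0.5 0.1] g 0.035 j [-0.08  0.4  -0.52  1.49  0.2   1.31 -2.12]
rail n 51 lat@mouthish x [0.121 0.001] [-0.0006 -0.0003] angle deg (tool frame, + = rail turns to tool y) -0.16 lat@x=0.0235 -0.0003
[275. 200.] ((715.1884155273438, 139.4615020751953), (11.528194427490234, 41.50053405761719), 62.50279998779297) [ 57. 122. 199.]
[405. 199.] ((718.0296630859375, -235.56884765625), (10.281970024108887, 44.649269104003906), 26.707124710083008) [ 55. 120. 202.]
[410. 228.] ((631.2010498046875, -247.0841064453125), (43.773651123046875, 12.520054817199707), 8.580896377563477) [167. 124.  68.]
t 44.15 p [0.5767 0.2471 0.2183] yaw 3.54 tilt [0.56 0.23] F [ 0.9  0.6 -0.5] g 0.0355 j [-0.08  0.39 -0.52  1.48  0.2   1.31 -2.12]
(0.631, -0.248, 0.22, 6.6) -> [ 0.0237  0.4975 -0.0032] tw -0.0535
```

View pics/w31.png

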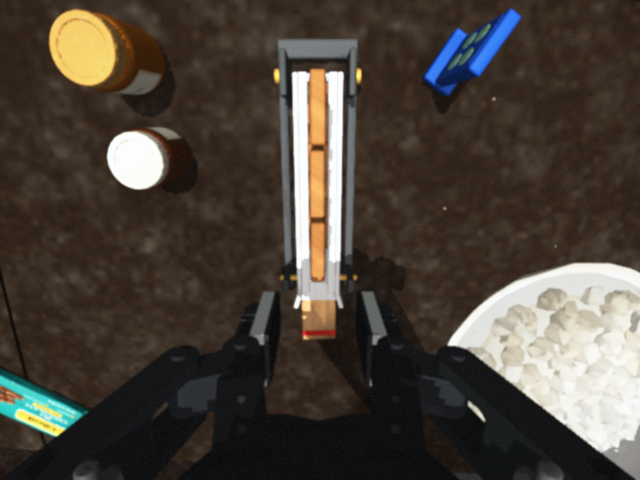

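Call:
jog_arm(steps=[0.045, 0.02, 0.03, 0, -0.005, 0.045, 0.035, 0.075, 0, -0.01, 0.045, 0.045, 0.12, 0, -0.02, 0.045, 0.05, 0.165, 0, -0.03, 0.045, 0.05, 0.21, 0, -0.03, 0.045, 0.05, 0.255, 0, -0.04, 0.045, 0.05, 0.3, 0, -0.04, 0.045, 0.045, 0.345, 0, -0.05, 0.045, 0.04, 0.39, 0, -0.05, 0.045, 0.035, 0.43, 0, -0.06])

```text
clock: 45.15
position: [0.6355, -0.1843, 0.2116]
ee_rot: [0.998, 0.06, 0.0, 0.0]
ft_force: [0.4, 0.1, 0.2]
grip_width: 0.525
```

```bash
python3 -c "
from h import *
go((.631,-.247,.22,7.5),(.631,-.247,.125,7.5))"
```

```text
t 45.15 p [ 0.6355 -0.1843  0.2116] yaw 6.92 tilt [ 0.06 -0.05] F [0.4 0.1 0.2] g 0.0449 j [ 0.47  0.46 -0.36  1.39  0.16  1.32 -1.34]
(0.631, -0.247, 0.22, 7.5) -> [-0.012   0.0617 -0.0084] tw -0.0102
(0.631, -0.247, 0.125, 7.5) -> [-0.0121  0.0616  0.0866] tw -0.0102
```

Call:
jog_arm(steps=[0.045, -0.006, 0.03, 0, -0.01, 0.045, -0.012, 0.061, 0, -0.01, 0.045, -0.012, 0.061, 0.03, -0.01, 0.045, -0.012, 0.061, 0.06, -0.01, 0.045, -0.012, 0.061, 0.08, -0.01, 0.045, -0.012, 0.061, 0.086, -0.01, 0.045, -0.012, 0.061, 0.086, -0.01, 0.045, -0.012, 0.061, 0.086, -0.01, 0.045, -0.012, 0.061, 0.086, -0.01, 0.045, -0.012, 0.061, 0.086, -0.01])

```text
clock: 46.15
position: [0.6318, -0.2437, 0.1262]
ee_rot: [0.998, 0.066, 0.001, 0.0]
ft_force: [0.9, 0.2, -0.4]
grip_width: 0.53
```

```bash
python3 sg.py w32
```

```text
t 46.15 p [ 0.6318 -0.2437  0.1262] yaw 7.55 tilt [ 0.1  -0.04] F [ 0.9  0.2 -0.4] g 0.0452 j [ 0.53  0.55 -0.33  1.44  0.18  1.18 -1.26]
1554 [331. 286.] ctr (631.7251586914062, -250.91661071777344) size (44.65248107910156, 10.922913551330566) yaw 8.468594551086426 [226. 178. 108.]
t 46.2 p [ 0.6317 -0.2437  0.1259] yaw 7.55 tilt [ 0.08 -0.03] F [-0.6  0.6 -0.6] g 0.0448 j [ 0.53  0.55 -0.33  1.44  0.18  1.18 -1.26]
(0.6317251586914062, -0.25091661071777344, 0.0585, 8.468594551086426) -> [-0.001   0.0071  0.0674] tw -0.0161
```

View pics/w32.png

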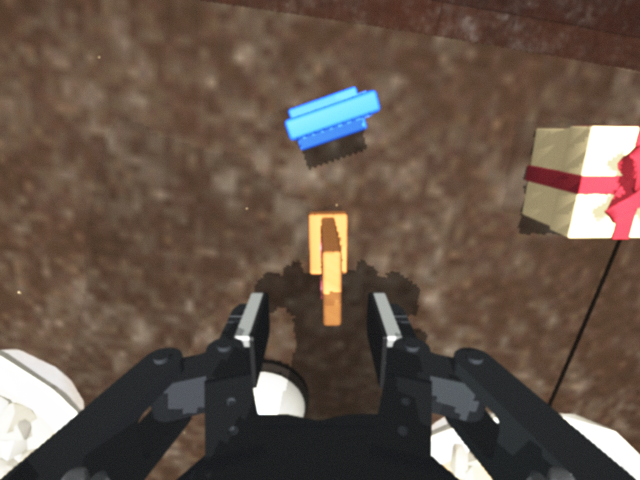

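Call:
jog_arm(steps=[0.045, 0, 0.004, 0, -0.016, 0.045, -0.001, 0.007, 0.01, -0.016, 0.045, -0.001, 0.007, 0.03, -0.016, 0.045, -0.001, 0.007, 0.05, -0.016, 0.045, -0.001, 0.007, 0.064, -0.016, 0.045, -0.001, 0.007, 0.067, -0.016, 0.02, -0.001, 0.007, 0.067, -0.016, 0, -0.001, 0.007, 0.067, -0.016, 0, -0.001, 0.007, 0.067, -0.016, 0, -0.001, 0.007, 0.067, -0.016])

```text
clock: 47.2
position: [0.6319, -0.2509, 0.0591]
ee_rot: [0.997, 0.074, 0.001, 0.0]
ft_force: [-0.8, -1.0, 3.9]
grip_width: 0.109
```

```bash
python3 -c "
from h import *
go((.632,-.251,.17,8.4),(.655,-.02,.17,8.5),(.62,.12,.17,7),(.58,.18,.17,5),(.442,.2372,.17,3.55))"
```

```text
t 47.2 p [ 0.6319 -0.2509  0.0591] yaw 8.46 tilt [ 0.1  -0.04] F [-0.8 -1.   3.9] g 0.0093 j [ 0.54  0.62 -0.32  1.48  0.21  1.07 -1.25]
(0.632, -0.251, 0.17, 8.4) -> [ 0.0003  0.0002 -0.1109] tw 0.0011
(0.655, -0.02, 0.17, 8.5) -> [ 0.057  -0.2249 -0.1111] tw -0.0007
(0.62, 0.12, 0.17, 7) -> [ 0.043  -0.3685 -0.1112] tw 0.0255
(0.58, 0.18, 0.17, 5) -> [ 0.0123 -0.4337 -0.1113] tw 0.0604
(0.442, 0.2372, 0.17, 3.55) -> [-0.1158 -0.5106 -0.1116] tw 0.0857
```

Call:
jog_arm(steps=[0, 0, 0, -0.03, 0, 0, 0, 0, -0.07, 0, 0, 0.005, -0.01, -0.11, 0, 0, 0.015, -0.055, -0.111, 0, 0, 0.025, -0.1, -0.111, 0, 0, 0.037, -0.145, -0.111, 0, 0, 0.05, -0.19, -0.111, 0, 0, 0.056, -0.235, -0.111, 0, 0, 0.053, -0.28, -0.111, 0.01, 0, 0.048, -0.32, -0.111, 0.02])

```text
clock: 48.2
position: [0.6309, 0.0757, 0.169]
ee_rot: [0.998, 0.064, 0.0, -0.0]
ft_force: [0.6, -0.2, -0.8]
grip_width: 0.113
```

```bash
python3 -c "
from h import *
go((.59,.16,.17,5),(.442,.2372,.17,3.55),(.442,.2372,.0912,3.55))"
```

```text
t 48.2 p [0.6309 0.0757 0.169 ] yaw 7.38 tilt [0.01 0.03] F [ 0.6 -0.2 -0.8] g 0.0096 j [ 0.15  0.44 -0.44  1.51  0.2   1.23 -1.77]
(0.59, 0.16, 0.17, 5) -> [-0.0298 -0.0888 -0.0009] tw 0.0415
(0.442, 0.2372, 0.17, 3.55) -> [-0.1666 -0.1844 -0.0009] tw 0.0668
(0.442, 0.2372, 0.0912, 3.55) -> [-0.1667 -0.1843  0.0779] tw 0.0668
```

Call:
jog_arm(steps=[0, -0.012, -0.04, 0, 0.02, 0, -0.03, -0.08, 0, 0.04, 0, -0.06, -0.115, 0, 0.05, 0, -0.095, -0.14, 0, 0.06, 0, -0.13, -0.165, 0, 0.065, 0, -0.167, -0.185, 0, 0.067, 0, -0.167, -0.185, 0.03, 0.067, 0, -0.167, -0.185, 0.06, 0.067, 0, -0.167, -0.185, 0.076, 0.067, 0, -0.167, -0.185, 0.077, 0.067])

```text
clock: 49.2
position: [0.441, 0.2344, 0.0902]
ee_rot: [1.0, 0.031, -0.002, 0.001]
ft_force: [0.5, 0.3, -1.3]
grip_width: 0.11
```

```bash
python3 chk.py w33;python3 chk.py w34
```

```text
t 49.2 p [0.441  0.2344 0.0902] yaw 3.5 tilt [-0.18 -0.09] F [ 0.5  0.3 -1.3] g 0.0094 j [-0.07  0.27 -0.57  1.94  0.17  0.99 -2.22]
rail n 55 lat@mouthish x [0.131 0.064] [-0.003  -0.0027] angle deg (tool frame, + = rail turns to tool y) 0.05 lat@x=0.0235 -0.003
foot n 1588 x 0.0236 y [-0.0139  0.0135] mid -0.0002 z 0.0422
t 49.25 p [0.4418 0.2349 0.0914] yaw 3.49 tilt [-0.09 -0.04] F [-0.3 -1.2 -1.7] g 0.0093 j [-0.07  0.27 -0.57  1.93  0.17  0.99 -2.22]
rail n 56 lat@mouthish x [0.131 0.062] [-0.0026 -0.0023] angle deg (tool frame, + = rail turns to tool y) -0.01 lat@x=0.0235 -0.0025
foot n 1605 x 0.0234 y [-0.014   0.0134] mid -0.0003 z 0.0435
```

View pics/w34.png

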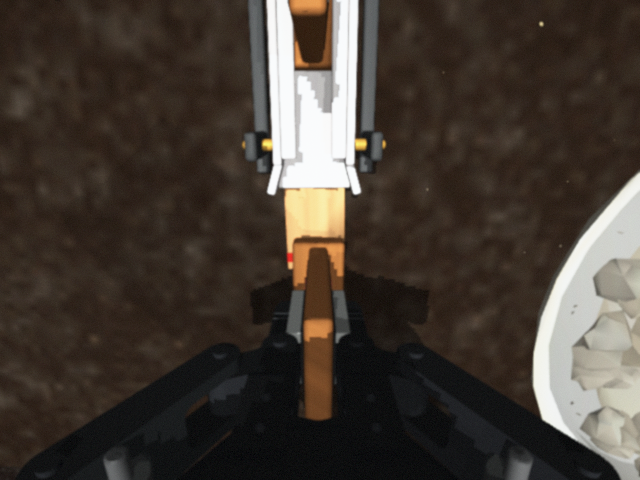

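Call:
jog_arm(steps=[0, 0, -0.001, 0.001, 0, 0, 0, -0.0018, 0.0015, 0, 0, 0, -0.0018, 0.0015, 0, 0, 0.005, -0.0018, 0.0015, 0, 0, 0.01, -0.0018, 0.0015, 0, 0, 0.015, -0.0018, 0.0015, 0, 0, 0.015, -0.0018, 0.0015, 0, 0, 0.015, -0.0018, 0.0015, 0, 0, 0.015, -0.0018, 0.0015, 0, 0, 0.015, -0.0018, 0.0015, 0])

```text
clock: 50.3
position: [0.457, 0.2379, 0.0904]
ee_rot: [1.0, 0.03, -0.0, 0.0]
ft_force: [0.2, -0.0, -1.7]
grip_width: 0.113
```

```bash
python3 chk.py w35
```

```text
t 50.3 p [0.457  0.2379 0.0904] yaw 3.49 tilt [-0.   -0.01] F [ 0.2 -0.  -1.7] g 0.0097 j [-0.07  0.3  -0.56  1.9   0.19  0.99 -2.22]
rail n 66 lat@mouthish x [0.131 0.048] [-0.0007 -0.0004] angle deg (tool frame, + = rail turns to tool y) -0.01 lat@x=0.0235 -0.0005
foot n 1597 x 0.0234 y [-0.014   0.0134] mid -0.0003 z 0.0425
```

Call:
jog_arm(steps=[0, 0.007, -0.0002, 0.0002, 0, 0, 0.014, -0.0002, 0.0002, 0, 0, 0.021, -0.0002, 0.0002, 0, 0, 0.028, -0.0002, 0.0002, 0, 0, 0.035, -0.0003, 0.0, 0, 0, 0.042, -0.0003, -0.0002, 0, 0, 0.05, -0.0004, -0.0002, 0, 0, 0.056, -0.0004, -0.0002, 0, 0, 0.062, -0.0004, -0.0002, 0, 0, 0.066, -0.0004, -0.0002, 0])

```text
clock: 51.35
position: [0.5236, 0.2422, 0.0905]
ee_rot: [1.0, 0.03, 0.0, 0.0]
ft_force: [0.4, 0.2, -1.3]
grip_width: 0.107
```

```bash
python3 chk.py w36
```

```text
t 51.35 p [0.5236 0.2422 0.0905] yaw 3.47 tilt [ 0. -0.] F [ 0.4  0.2 -1.3] g 0.0092 j [-0.09  0.42 -0.52  1.74  0.24  1.04 -2.2 ]
rail n 74 lat@mouthish x [0.131 0.035] [-0.0007 -0.0004] angle deg (tool frame, + = rail turns to tool y) -0.07 lat@x=0.0235 -0.0004
```

View pics/w36.png

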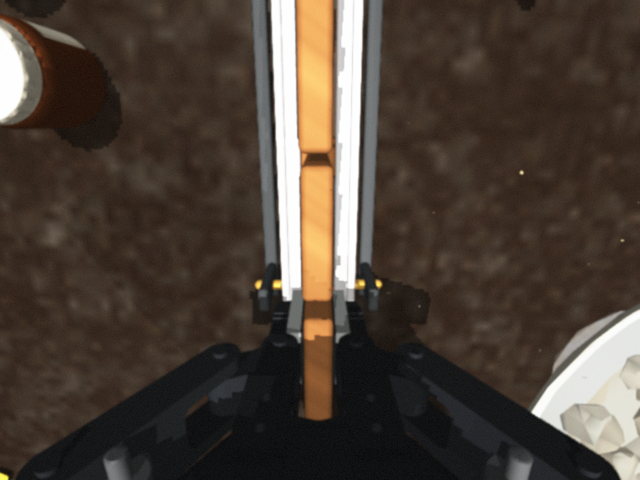

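Call:
jog_arm(steps=[0, 0.001, 0, 0, 0, 0, 0.002, 0, 0, 0, 0, 0.003, 0, 0, 0, 0, 0.004, 0, 0, 0, 0, 0.0045, 0, 0, 0, 0, 0.005, 0, 0, 0, 0, 0.005, 0, 0, 0, 0, 0.005, 0, 0, 0, 0, 0.005, 0, 0, 0, 0, 0.005, 0, 0, 0])

```text
clock: 52.4
position: [0.5267, 0.2426, 0.0903]
ee_rot: [1.0, 0.031, -0.001, 0.0]
ft_force: [-6.5, -0.8, 1.3]
grip_width: 0.11
```

```bash
python3 chk.py w37
```

```text
t 52.4 p [0.5267 0.2426 0.0903] yaw 3.52 tilt [-0.15 -0.05] F [-6.5 -0.8  1.3] g 0.0094 j [-0.09  0.43 -0.52  1.73  0.24  1.05 -2.19]
rail n 74 lat@mouthish x [0.131 0.035] [-0.0003 -0.0001] angle deg (tool frame, + = rail turns to tool y) -0.02 lat@x=0.0235 -0.0003
foot n 23 x 0.0599 y [-0.0081  0.0079] mid -0.0001 z 0.0414
```

Firm contact at −6.5 N with all four against the stop. Relax, release, lift.

Call:
jog_arm(steps=[0, -0.001, 0, 0, 0, 0, -0.0015, 0, 0.0002, 0, 0.02, -0.0015, 0, 0.0002, 0, 0.03, -0.0015, 0, 0.0002, 0, 0.03, -0.0015, 0, 0.0002, 0, 0.03, -0.0015, 0, -0.01, 0, 0.03, -0.0015, 0, -0.04, 0, 0.03, -0.0015, 0, -0.08, 0, 0.03, -0.0015, 0, -0.12, 0, 0.03, -0.0015, 0, -0.13, 0])

```text
clock: 53.45
position: [0.5282, 0.2437, 0.2264]
ee_rot: [1.0, 0.03, 0.004, -0.001]
ft_force: [0.8, 0.5, 0.5]
grip_width: 0.352
```

```bash
python3 chk.py w38; python3 -c "
from h import *
go((.45,.237,.26,3.5))"
```

```text
t 53.45 p [0.5282 0.2437 0.2264] yaw 3.49 tilt [0.41 0.17] F [0.8 0.5 0.5] g 0.0301 j [-0.06  0.29 -0.55  1.59  0.16  1.29 -2.14]
rail n 71 lat@mouthish x [ 0.165 -0.002] [0.0013 0.0014] angle deg (tool frame, + = rail turns to tool y) -0.14 lat@x=0.0235 0.0013
t 53.5 p [0.5281 0.2436 0.2257] yaw 3.49 tilt [0.37 0.14] F [ 0.2 -0.3  0.6] g 0.0302 j [-0.06  0.29 -0.55  1.59  0.16  1.29 -2.14]
(0.45, 0.237, 0.26, 3.5) -> [-0.0781  0.0017 -0.0348] tw -0.0002
```

View pics/w38.png

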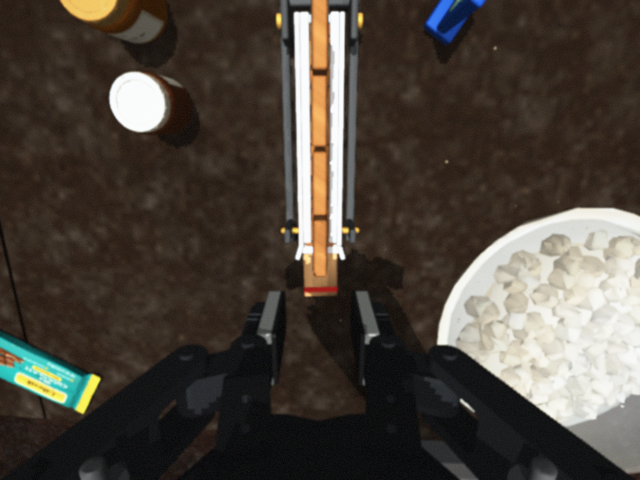

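Call:
jog_arm(steps=[0.03, -0.02, 0, -0.01, 0, 0.03, -0.05, 0, -0.02, 0, 0.03, -0.08, 0, -0.03, 0, 0.03, -0.11, 0, -0.03, 0, 0.03, -0.12, 0, -0.01, 0, 0.03, -0.12, 0, 0.02, 0, 0.03, -0.12, 0, 0.04, 0, 0.03, -0.12, 0, 0.04, 0, 0.03, -0.12, 0, 0.04, 0, 0.03, -0.12, 0, 0.04, 0])

```text
clock: 54.5
position: [0.4073, 0.2356, 0.1816]
ee_rot: [1.0, 0.03, 0.001, -0.0]
ft_force: [0.4, -0.1, -0.0]
grip_width: 0.352
```

```bash
python3 chk.py w39; python3 -c "
from h import *
snap('side','s39');snap('top','top39')
im,d,c=load('s39');a=cv2.resize(im[190:330,180:500],None,fx=2.5,fy=2.5,interpolation=cv2.INTER_CUBIC)[:,:,::-1];cv2.imwrite('pics/s39c.png',a)
im,d,c=load('w39');a=cv2.resize(im[0:240,240:400],None,fx=2.5,fy=2.5,interpolation=cv2.INTER_CUBIC)[:,:,::-1];cv2.imwrite('pics/w39c.png',a)"
```

```text
t 54.5 p [0.4073 0.2356 0.1816] yaw 3.48 tilt [0.07 0.04] F [ 0.4 -0.1 -0. ] g 0.0301 j [-0.04  0.08 -0.6   1.92  0.05  1.16 -2.17]
rail n 34 lat@mouthish x [0.158 0.097] [0.0004 0.0004] angle deg (tool frame, + = rail turns to tool y) 0.28 lat@x=0.0235 -0.0001
```

View pics/w39c.png

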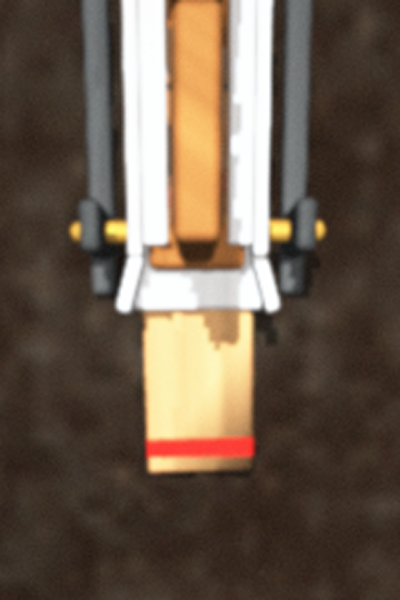

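View pics/s39c.png

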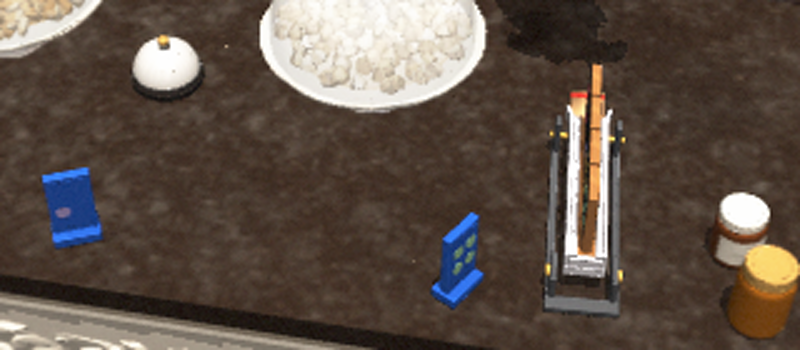

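View pics/top39.png

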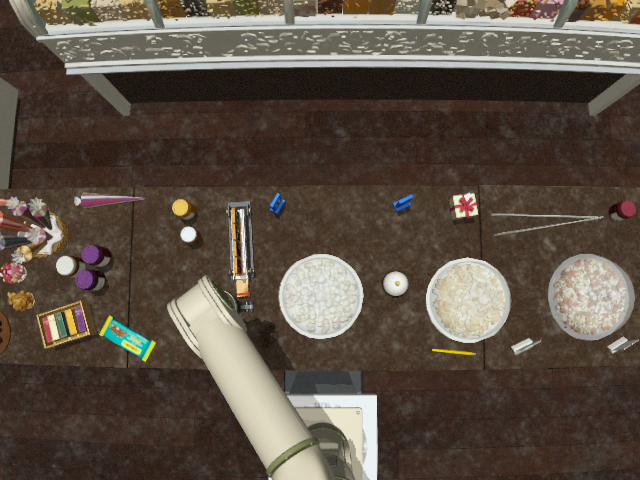

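```bash
python3 - <<'E'
from h import *
im,d,c=load('w39');P=cloud(d,c)
q=lambda x,y:(x/2.5+240-.3,y/2.5-.3)
m=onplane(c,[q(138,309),q(262,309)],.030).mean(0);h=onplane(c,[q(147,472),q(254,472)],.021).mean(0);f=onplane(c,[q(152,266),q(246,266)],.042).mean(0)
print('gap mouth-heel',np.linalg.norm((m-h)[:2]),'foot rear in',np.linalg.norm((f-m)[:2]), m,h)
for y in (20,120,230): 
    u,v=map(int,q(150,y)); print('lip z',np.median(P[v-1:v+2,u-1:u+2].reshape(-1,3),0).round(4))
a,b=load('top0'),load('top39')
for n,(u,v) in dict(jar=(189,234),bell=(396,283)).items():
    r=np.abs(a[0][v-18:v+18,u-18:u+18].astype(int)-b[0][v-18:v+18,u-18:u+18]).mean(); print(n,r,cloud(a[1],a[2])[v,u].round(3),cloud(b[1],b[2])[v,u].round(3))
E
```

```text
gap mouth-heel 0.05140434613726535 foot rear in 0.011664644708331348 [0.49115743 0.23937439 0.03      ] [0.43986551 0.23597648 0.021     ]
lip z [0.5627 0.2575 0.0471]
lip z [0.5389 0.2564 0.0469]
lip z [0.5115 0.2552 0.0472]
jar 2.6165123456790123 [0.619 0.393 0.062] [0.619 0.392 0.063]
bell 2.191358024691358 [ 0.477 -0.209  0.056] [ 0.477 -0.209  0.056]
```

Gripper clear, wedge still 64 mm in, rail level, all four signs inside, and the bell and jar have not moved. Handing in.

```bash
python3 -c "
from workcell import manip
print(manip.hand_in())"
```

```text
the job is handed in; nothing more can be done
None
```

The job is done and handed in at about 55 s on the robot's clock. The rail is wedged level and all four price signs stand inside it.

- **Wedge:** I pushed it nose first under the empty rail, about 64 mm in. I then pressed its heel with about 28 N, and it hardly moved. At the end its heel stood 51.4 mm in front of the mouth, against 51.0 mm before loading, which is within measuring error. The lip tops read level to within 0.3 mm over the front part of the rail I could measure.
- **Signs:** I slid in the green, yellow, violet and pink signs in that order. They are pushed up against each other to the end stop, with the last contact at about 6.5 N. The last foot ends about 11.7 mm inside the mouth. The yellow sign was knocked aside early on, so I measured it again before picking it up.
- **Surroundings:** The service bell and the small jar read within 1 mm of where they started. I never touched the two blue look-alikes or the cake stands.

None of the final checks failed. Early estimates of the rail's direction disagreed (3.1° to 4.2°), so I lined up each sign again with the wrist camera before it went in.

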